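# Mark a batch of leg plugs in the pneumatic marking station

### The arm

A 6-joint arm with a two-finger parallel gripper is mounted at the origin on the work surface. World frame = base frame: x ahead of the robot, y to its left, z up, the work surface at z = 0. Lengths are in mm, angles in rad, forces in N, time in s.
With the tool pointing down it reaches from about 350 to 950 mm from the base axis. Payload 17.4 kg.
Tool frame: the origin (TCP) lies between the finger pads; the fingertips stand 25 mm ahead of it and the grasp point (between the pads) lies 6 mm ahead of it (arm.tips_ahead is the distance from the TCP to the fingertips, in mm); z points along the fingers, y is the line along which they close (so a half turn about z gives the same grasp; the last joint's range is limited). The gripper opens to 93 mm and grips with 3 to 60 N. Pads are 15 mm wide; open, the fingers measure 128 mm over their backs; the gripper's body (75 mm by 188 mm) begins 65 mm behind the grasp point.
Start: joints at [-1.353, 0.116, 1.442, -0, 1.584, -0.038], TCP at [170.778, -653.045, 243.646] pointing down, gripper open.
Joint ranges: [-2.83, 2.83], [-0.83, 2.19], [0.07, 2.5], [-1.14, 4.28], [0.01, 3], [-2.97, 2.97]. Speed limits (rad/s): [1.89, 1.89, 2.22, 3.14, 3.14, 3.14].

### API

Orientations are given as [roll, pitch, yaw] about the fixed x, y, z axes, in that order (R = Rz(yaw) Ry(pitch) Rx(roll)).
In Python, from bench import arm gives the robot as it stands. The module is installed in compiled form; this text tells all that it offers.
- The arm moves only by the shell command python3 -m inch 'ROWS' [FORCE]. ROWS is JSON, a list of rows, each an object of numbers: "fingers": the opening in per cent of the stroke, from 0 (shut) to 100 (fully open); "tx", "ty", "tz": the shift along the tool's x, y, z each as a share of 0.1 m, from -1 to 1; "ax", "ay", "az": the turn, a rotation vector about the tool's x, y, z each as a share of 360 degrees, from -1 to 1. A call has 1 to 5 rows; each row is the pose to reach, as a shift and turn from the pose commanded when the call began, along the tool's axes at that moment, turning the shorter way round; what a row does not reach only later rows make up. A row lasts 1/12 s, in which the tool goes at most 41.7 mm and 7.16 degrees, less where a joint would pass 70% of its speed; a pose out of reach is approached as far as the arm can. A call with a number of a shift or a turn outside -1 to 1 is refused whole. A call with a gripper value outside its range is refused whole. The fingers move at their own pace and stop on an object; FORCE is the grip in N (left out, the last holds). Time passes only in rows, so rows that repeat a pose let the fingers close. It gives the time, the measured TCP pose, the force, the opening and the grip force at its end, in the units of the state.
- arm.get_state(): the state, without advancing time (a new reading comes with each control period).
- arm.capture(name): name is "scene" or "top"; returns (picture, depth): 480x640x3 uint8, red, green, blue; 480x640 float32, mm along the optical axis (not along the pixel's ray), 0 where there is no reading.
- arm.get_calibration(name): a dict with "intrinsics" (3x3 intrinsics, pixels), "k1" (the pictures are not rectified: a ray, as slopes to the right and down, at radius r is drawn at 1 + k1 r^2 times it, then the intrinsics apply), "R" (3x3) and "t" (3): a world point X has camera coordinates R X + t. Camera axes: x right, y down, z forward; pixel columns grow to the right and rows downward; lengths in mm; the calibration is good to about 2 mm. A picture is of the moment at which its call begins. get_calibration takes no time and is no camera call.
- arm.job_done(): hands the job in; it is judged then, once.
The state is a dict: "time": time; "qpos": joint angles; "joint_vel": joint speeds; "joint_efforts": joint torques, N m; "tool_pos": TCP position; "orientation": TCP orientation; "contact_force": force on the tool from outside, world axes, zero at the start; "ft_torque": the same for the moment, N m; "width": finger opening in mm; "finger_force": force on a finger pad.
Only numpy, scipy, OpenCV 4.12 (cv2) and the standard library are available. Lean on these libraries where they do the work, as an engineer would, in place of code of your own. Each camera call takes 0.05 s, during which the arm holds its last target. There are 200 camera calls.

### The job

Mark this batch of square aluminium leg plugs: with the air still off, load every plug upright into its own nest of the marking station, pushing the sprung jaw back with the flange and setting the plug down flat on the deck so that the jaw clamps it against the front stop. With all of them clamped, pull the yellow air knob straight out to its on detent, press the green start button fully down and let it come up again, then push the air knob fully home. Only then take the plugs out and stand them upright on the floor of the blue tray, leaving everything else on the bench alone.

Things in the scene. Friction and masses are not known exactly. Their poses are not given: they have to be found in the camera images.
- station: Marking station, fixed: grey cabinet, flat aluminium deck 60 mm above the table, with three nests 95 mm apart in y; it marks undersides through deck windows. Origin at table height under the middle nest; x from the front stops to the sprung jaws (away from the robot at yaw 0), y left, z up. Deck x -57 to 117, y +-142 mm; spring housings 26 mm above it from x = 50 to 84 mm.
- nest0 (a point): Left nest: point on the deck under the middle of a clamped plug; axes as the station's. Fixed steel front stop: 8 mm high above the deck, 12 mm thick, 44 mm wide, clamping face at x = -23 mm from here. Sprung jaw opposite; gap at rest 36 mm, a plug is 46 mm: push the jaw back over 10 mm to let one down, then it clamps the plug against the stop.
- jaw0 (a joint): Sprung jaw of nest0: upright steel plate 34 mm wide (y), 12 mm thick, 30 mm high from the deck, flat face looking to the station's -x, 13 mm in +x from the nest point at rest. Value in m: 0 at rest, grows as it is pushed to +x, 0.020 at its end, 0.010 with a plug clamped. Spring: 3 N at rest, 5.5 N at 10 mm, 8 N at 20 mm.
- nest1 (a point): Middle nest: point on the deck under the middle of a clamped plug; axes as the station's. Fixed steel front stop: 8 mm high above the deck, 12 mm thick, 44 mm wide, clamping face at x = -23 mm from here. Sprung jaw opposite; gap at rest 36 mm, a plug is 46 mm: push the jaw back over 10 mm to let one down, then it clamps the plug against the stop.
- jaw1 (a joint): Sprung jaw of nest1: upright steel plate 34 mm wide (y), 12 mm thick, 30 mm high from the deck, flat face looking to the station's -x, 13 mm in +x from the nest point at rest. Value in m: 0 at rest, grows as it is pushed to +x, 0.020 at its end, 0.010 with a plug clamped. Spring: 3 N at rest, 5.5 N at 10 mm, 8 N at 20 mm.
- nest2 (a point): Right nest: point on the deck under the middle of a clamped plug; axes as the station's. Fixed steel front stop: 8 mm high above the deck, 12 mm thick, 44 mm wide, clamping face at x = -23 mm from here. Sprung jaw opposite; gap at rest 36 mm, a plug is 46 mm: push the jaw back over 10 mm to let one down, then it clamps the plug against the stop.
- jaw2 (a joint): Sprung jaw of nest2: upright steel plate 34 mm wide (y), 12 mm thick, 30 mm high from the deck, flat face looking to the station's -x, 13 mm in +x from the nest point at rest. Value in m: 0 at rest, grows as it is pushed to +x, 0.020 at its end, 0.010 with a plug clamped. Spring: 3 N at rest, 5.5 N at 10 mm, 8 N at 20 mm.
- control_box: Grey control box, fixed, 150 by 170 mm; its panel slopes 20 degrees down to the front (-x): edges 49 and 101 mm above the table. Yellow air knob on the left (+y), green start button on the right, 80 mm apart; pressure gauge 52 mm across, 19 mm high, up the slope between them, 76 mm from each. Origin at table height under the panel's middle; x to its rear, y left, z up.
- air_knob (a joint): Push-pull air valve, m: 0 pushed fully in (air off, as at the start), 0.016 pulled out to the on detent (air on). It slides along the panel's normal; a detent spring holds it at either end and resists with up to 7 N on the way, over centre at 0.008. The gauge needle follows it.
- air_knob_head (a point): Centre of the yellow round knob head, 35 mm across, 18 mm thick (top 9 mm above this point), on a 12 mm stem. z axis: the knob's axis, out of the panel, 20 degrees off vertical; x up the slope, y left along the panel. With the knob in, this point is 31 mm above the panel, over a steel collar 34 mm across, 8 mm high. Moves with the knob.
- start_button (a joint): Start button travel, m: 0 up, 0.006 fully down; spring return, 1.5 N to start, 5 N fully down.
- start_button_top (a point): Centre of the top of the green button, 30 mm across, 22 mm above the panel when up, in a collar 46 mm across and 12 mm high; z axis out of the panel. Moves with the button.
- tray_in (a point): Blue steel tray for marked plugs, loose, 0.8 kg, 260 mm (x) by 120 mm (y), rim 22 mm above the table, walls and floor 3 mm. This point: centre of its inner floor, axes as the tray's (x along its length); the free floor reaches 127 mm either way in x and 57 mm in y.
- plug1: Bare aluminium leg plug for square tube, loose, about 130 g, all alike: square flange 46 by 46 by 14 mm with a square spigot 28 by 28 mm on its middle, from 14 to 46 mm above the underside, edges parallel to the flange's; dark threaded hole in the top. Origin at the centre of the flange's underside, z up through the spigot. Two or three of the four are present; the others are absent.
- plug2: Bare aluminium leg plug for square tube, loose, about 130 g, all alike: square flange 46 by 46 by 14 mm with a square spigot 28 by 28 mm on its middle, from 14 to 46 mm above the underside, edges parallel to the flange's; dark threaded hole in the top. Origin at the centre of the flange's underside, z up through the spigot. Two or three of the four are present; the others are absent.
- plug3: Bare aluminium leg plug for square tube, loose, about 130 g, all alike: square flange 46 by 46 by 14 mm with a square spigot 28 by 28 mm on its middle, from 14 to 46 mm above the underside, edges parallel to the flange's; dark threaded hole in the top. Origin at the centre of the flange's underside, z up through the spigot. Two or three of the four are present; the others are absent.
- plug4: Bare aluminium leg plug for square tube, loose, about 130 g, all alike: square flange 46 by 46 by 14 mm with a square spigot 28 by 28 mm on its middle, from 14 to 46 mm above the underside, edges parallel to the flange's; dark threaded hole in the top. Origin at the centre of the flange's underside, z up through the spigot. Two or three of the four are present; the others are absent.
- wrench: Bystander, to be left alone: open-ended spanner, 200 mm, lying. Origin at the middle of its underside.
- end_cap: Bystander, to be left alone: black round plastic cap, 38 mm across, 26 mm high. Origin at the middle of its underside.
- tube_offcut: Bystander, to be left alone: offcut of square aluminium tube, 40 by 40 by 130 mm, lying. Origin at the middle of its underside.
- hammer: Bystander, to be left alone: hammer, 240 mm, lying. Origin at the middle of its underside.
- clamp_bolt: Bystander, to be left alone: steel clamping bolt for the table, standing, 28 mm across, 62 mm high. Origin at the middle of its underside.
- oil_bottle: Bystander, to be left alone: white bottle with yellow label and red cap, 60 mm across, 170 mm high. Origin at the middle of its underside.
- brush: Bystander, to be left alone: hand brush, 240 mm, lying. Origin at the middle of its underside.
Mind the look-alikes: they are no part of the job. Leave any pink or turquoise look-alike of the plug4 alone.

How it is judged:
By the outcome, as a careful person would: the job done as asked, in the order asked, and still so for the second after the job is handed in, with the robot touching nothing.
Of plug1, plug2, plug3, plug4 only 2 to 3 are there at a start; the rules pass over those that are not, and their reading is None.
At some moment in a run one of plug1, plug2, plug3, plug4 may be knocked a few centimetres aside while the robot is not near it.
It also fails if it takes over 210 s, if anything falls off the work surface, if the arm or the gripper's body presses on something with over 40 N, if the wrist force passes 120 N, or if a joint passes its speed limit or range.

## Working session

There is one attempt and no reset: what is moved stays moved. The work goes in short steps, Python scripts to look and compute and a shell command to move; the robot and the scene stay as the last step left them, time stands still between calls to the robot, and variables do not carry over. Pictures are saved under pics/ and viewed, at most 14 in all, crops included, and the job is handed in when it is done.

```bash
mkdir -p pics; python3 - <<'E'
from bench import arm
import cv2,numpy as np
for n in("scene","top"):
    p,d=arm.capture(n); cv2.imwrite(f"pics/{n}0.png",p[:,:,::-1]); np.save(f"pics/{n}0.npy",d)
    c=arm.get_calibration(n); print(n,c)
s=arm.get_state(); print(s)
E
```

```text
scene {'intrinsics': array([[469.20290371,   0.        , 313.30585049],
       [  0.        , 469.20290371, 250.63346759],
       [  0.        ,   0.        ,   1.        ]]), 'k1': 0.009655625917063981, 'R': array([[-0.72159415,  0.69230414, -0.00410706],
       [ 0.54068887,  0.55983946, -0.62788162],
       [-0.43238575, -0.45529635, -0.77829801]]), 't': array([ 378.52498277, -235.26176416, 1668.02372623])}
top {'intrinsics': array([[497.80905886,   0.        , 316.71669386],
       [  0.        , 497.80905886, 237.43737538],
       [  0.        ,   0.        ,   1.        ]]), 'k1': -0.06219478537876838, 'R': array([[ 2.17990719e-02, -9.99762343e-01,  2.40421923e-04],
       [-9.81532240e-01, -2.14472910e-02, -1.90090703e-01],
       [ 1.90050683e-01,  3.90781905e-03, -9.81766503e-01]]), 't': array([  19.40176835,  556.65205647, 1557.74309967])}
{'time': 0.1, 'qpos': array([-1.35279181e+00,  1.16443658e-01,  1.44223009e+00, -5.29767553e-06,
        1.58402821e+00, -3.77824185e-02]), 'joint_vel': array([ 0.00079427,  0.00035467, -0.0007824 ,  0.00229821,  0.0007044 ,
       -0.00021047]), 'joint_efforts': array([ 1.33995527e-03, -7.22898102e+01, -6.23865581e+01,  7.82264303e-02,
        2.27929320e-02, -7.74367049e-05]), 'tool_pos': array([ 170.74285885, -652.86588747,  242.95555541]), 'orientation': array([-3.14048394e+00, -3.66088071e-05,  2.55786849e-01]), 'contact_force': array([0.09486154, 1.10380282, 0.45496895]), 'ft_torque': array([ 0.02589962, -0.02032421, -0.03259446]), 'finger_force': 0.0, 'width': 93.23213212521655}
```

View pics/scene0.png

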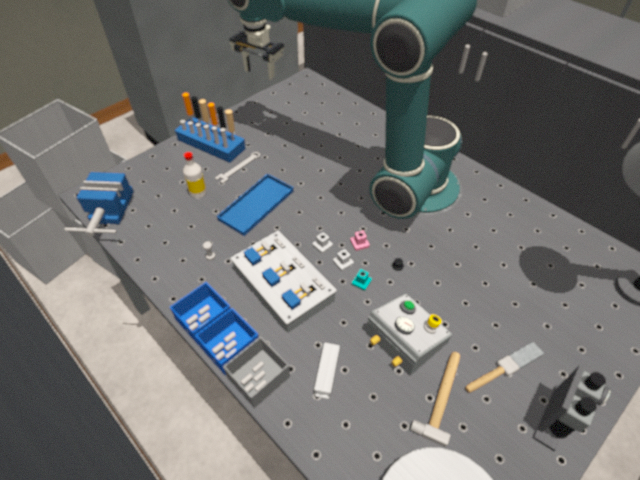

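View pics/top0.png

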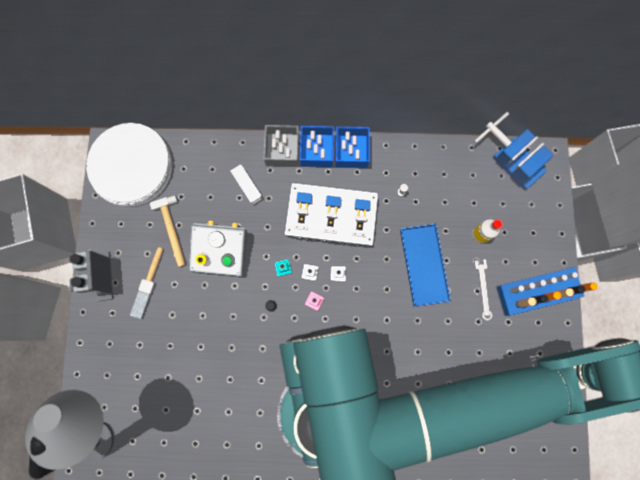

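Plugs: candidates in the top image are (310,272) and (339,274), both bare aluminium, so they fit. Turquoise (283,268) and pink (314,300) are look-alikes, and the round black cap (270,306) is a bystander. I'll check with close crops.

```bash
cat > h.py <<'E'
import numpy as np,cv2
from bench import arm
def cap(n):
    p,d=arm.capture(n); return p,d
def _k(n):
    c=arm.get_calibration(n); return c['intrinsics'],c['k1'],c['R'],c['t']
def ray(n,uv):
    K,k1,R,t=_k(n); uv=np.atleast_2d(uv).astype(float)
    q=cv2.undistortPoints(uv[:,None],K,np.array([k1,0,0,0,0]))[:,0]
    d=np.c_[q,np.ones(len(q))]; return -R.T@t, d@R, 
def atz(n,uv,z):
    o,d=ray(n,uv); s=(z-o[2])/d[:,2]; return o+d*s[:,None]
def proj(n,X):
    K,k1,R,t=_k(n)
    return cv2.projectPoints(np.atleast_2d(X).astype(float),cv2.Rodrigues(R)[0],t,K,np.array([k1,0,0,0,0]))[0][:,0]
def cloud(n,depth):
    v,u=np.mgrid[:480,:640]; o,d=ray(n,np.c_[u.ravel(),v.ravel()]); 
    P=o+d*depth.ravel()[:,None]; P[depth.ravel()<=0]=np.nan; return P.reshape(480,640,3)
def crop(p,x,y,w,h,s,f): cv2.imwrite(f,cv2.resize(p[y:y+h,x:x+w,::-1],None,fx=s,fy=s,interpolation=cv2.INTER_CUBIC))
E
python3 - <<'E'
import cv2,numpy as np
from h import *
p=cv2.imread("pics/top0.png")[:,:,::-1]; crop(p,180,175,200,145,4,"pics/c1.png")
p2=cv2.imread("pics/scene0.png")[:,:,::-1]; crop(p2,215,170,250,185,3.2,"pics/c2.png")
for n in("top","scene"):
    P=cloud(n,np.load(f"pics/{n}0.npy"))
    pts={'top':[(310,271),(338,273),(283,267),(330,240),(425,265),(296,255),(217,258)],'scene':[(321,239),(343,258),(260,205),(300,340)]}[n]
    for u,v in pts: print(n,(u,v),P[v,u].round(1))
E
```

```text
top (310, 271) [447.4  50.8  45.4]
top (338, 273) [443.3 -39.4  42.1]
top (283, 267) [457.4 137.4  53. ]
top (330, 240) [550.7 -11.8  42.3]
top (425, 265) [ 480.5 -328.8    4.4]
top (296, 255) [506.1  99.5  -3.9]
top (217, 258) [479.6 348.   67.8]
scene (321, 239) [458.3 -34.5  46.4]
scene (343, 258) [463.   64.3  46.4]
scene (260, 205) [ 474.4 -315.7    1.1]
scene (300, 340) [723.9 155.   -3.4]
```

View pics/c1.png

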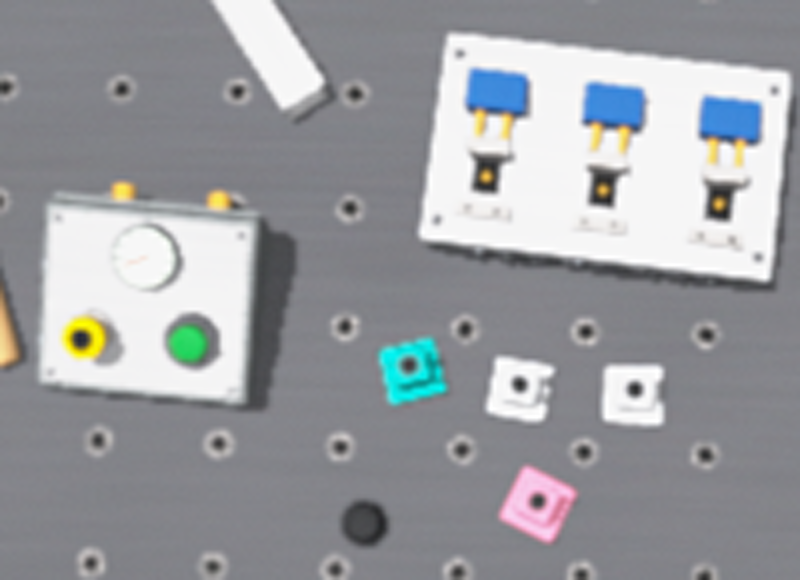

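View pics/c2.png

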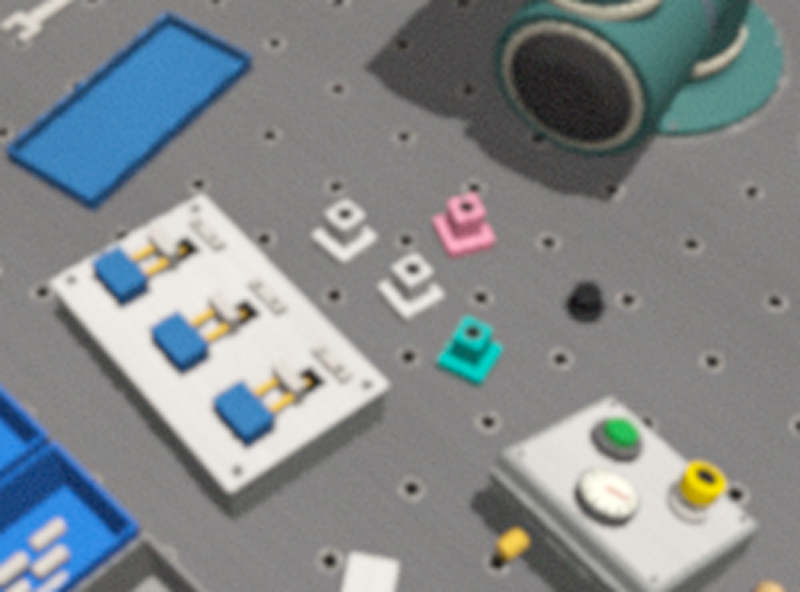

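The top crop shows bare plugs at crop (519,385) and (635,389). The turquoise one at (409,366) and the pink one at (537,501) are look-alikes. The scene crop agrees (plugs at (413,269) and (345,214)), so there are two real plugs. The knob is at (83,339) and the button at (188,343). Next I fit poses.

```bash
cat > fit.py <<'E'
from h import *
from scipy.optimize import least_squares
def T1(l): return [(180+(u+.5)/4-.5,175+(v+.5)/4-.5) for u,v in l]
def S1(l): return [(215+(u+.5)/3.2-.5,170+(v+.5)/3.2-.5) for u,v in l]
def fit(name,obs,x0,model=None):
    # obs: list of (cam, local pts, px)
    def pts(q,L):
        L=np.array(L,float); c,s=np.cos(q[2]),np.sin(q[2])
        return np.c_[q[0]+c*L[:,0]-s*L[:,1],q[1]+s*L[:,0]+c*L[:,1],L[:,2]]
    def f(q,sel=obs):
        return np.concatenate([(proj(c,pts(q,model(q,L) if model else L))-np.array(px)).ravel() for c,L,px in sel])
    for sel in [obs]+([[o] for o in obs] if len(obs)>1 else []):
        r=least_squares(f,x0,kwargs=dict(sel=sel),x_scale=[10,10,.05]+[10]*(len(x0)-3),loss='soft_l1')
        print(name,[o[0] for o in sel],r.x.round(3),'rms',np.sqrt(np.mean(r.fun**2)).round(2))
if __name__=="__main__":
    D=[(117,142,60),(117,-142,60),(-57,-142,60),(-57,142,60)]
    fit('station',[('top',D,T1([(447,33),(791,73),(772,284),(420,240)])),('scene',[D[0],D[1],D[2],D[3]],S1([(232,502),(52,285),(203,190),(388,385)]))],[600,0,0])
    F=[(23,23,14),(23,-23,14),(-23,-23,14),(-23,23,14)];H=[(0,0,46)]
    # scene flange: left=+x-y, bottom=+x+y, right=-x+y
    fs=[F[1],F[0],F[3]]
    fit('A',[('top',H+F[:1]+F[2:],T1([(519,385),(499,357),(546,423),(487,412)])),('scene',H+fs,S1([(413,269),(379,290),(406,316),(443,293)]))],[450,50,0])
    fit('B',[('top',H+F[:1]+F[2:],T1([(635,389),(605,365),(664,426),(603,421)])),('scene',H+fs,S1([(345,214),(314,236),(344,260),(376,236)]))],[450,-40,0])
    t=np.radians(20)
    def M(q,L): # local (s,y,h), q[3]=slope offset of knob row
        L=np.array(L,float); s=L[:,0]+np.where(np.abs(L[:,0])<70,q[3],0); return np.c_[s*np.cos(t)-L[:,2]*np.sin(t),L[:,1],75+s*np.sin(t)+L[:,2]*np.cos(t)]
    K=[(0,40,40),(0,-40,22),(64.6,0,19)]; C=[(76,85,0),(76,-85,0),(-76,-85,0),(-76,85,0)]
    fit('box',[('top',K,T1([(83,339),(188,343),(145,258)])),('scene',K,S1([(706,476),(622,432),(609,494)]))],[500,330,0,-20],M)
    fit('boxC',[('top',K+C,T1([(83,339),(188,343),(145,258),(50,205),(258,213),(247,402),(40,381)])),('scene',K+C[1:],S1([(706,476),(622,432),(609,494),(495,467),(612,398),(757,525)]))],[500,330,0,-20],M)
    R=[(130,60,22),(130,-60,22),(-130,-60,22),(-130,60,22)]
    fit('tray',[('top',R,[(402,228),(436,224.5),(449.5,302),(413,306.5)]),('scene',[R[0],R[1],R[2],R[3]],S1([(93,208),(10,153),(168,15),(250,62)]))],[480,-320,.1])
E
python3 fit.py
```

```text
station ['top', 'scene'] [ 6.05973e+02 -1.04280e+01 -9.90000e-02] rms 1.17
station ['top'] [ 6.0467e+02 -1.1802e+01 -9.8000e-02] rms 0.33
station ['scene'] [ 6.09152e+02 -6.72800e+00 -9.60000e-02] rms 1.13
A ['top', 'scene'] [ 4.48749e+02  5.26870e+01 -1.34000e-01] rms 0.59
A ['top'] [ 4.47752e+02  5.15830e+01 -1.60000e-01] rms 0.28
A ['scene'] [ 4.50544e+02  5.40320e+01 -9.80000e-02] rms 0.52
B ['top', 'scene'] [ 4.46672e+02 -3.96620e+01 -4.00000e-03] rms 0.48
B ['top'] [ 4.45765e+02 -4.04710e+01 -2.10000e-02] rms 0.41
B ['scene'] [ 4.47912e+02 -3.85730e+01  4.00000e-03] rms 0.36
box ['top', 'scene'] [ 5.18932e+02  3.51126e+02 -5.60000e-02 -4.11540e+01] rms 0.43
box ['top'] [ 5.42773e+02  3.50108e+02 -7.40000e-02 -6.49620e+01] rms 0.13
box ['scene'] [ 4.94150e+02  3.56057e+02 -3.90000e-02 -7.98500e+00] rms 0.48
boxC ['top', 'scene'] [ 5.07166e+02  3.51285e+02 -6.30000e-02 -2.84160e+01] rms 1.23
boxC ['top'] [ 5.05579e+02  3.49594e+02 -6.60000e-02 -2.74250e+01] rms 0.67
boxC ['scene'] [ 5.10297e+02  3.54297e+02 -2.70000e-02 -2.97880e+01] rms 1.11
tray ['top', 'scene'] [ 4.81200e+02 -3.23195e+02  1.54000e-01] rms 1.49
tray ['top'] [ 4.78983e+02 -3.25458e+02  1.37000e-01] rms 0.4
tray ['scene'] [ 4.88960e+02 -3.15448e+02  1.73000e-01] rms 0.71
```

```bash
cat > g.py <<'E'
# g.py x y z yaw [tilt_deg]  -> remaining shift (share of .1 m) and turn (share of 360) in current tool axes
import sys,numpy as np
from scipy.spatial.transform import Rotation as Ro
from bench import arm
s=arm.get_state(); a=list(map(float,sys.argv[1:]))
R0=Ro.from_euler('xyz',s['orientation']); tilt=np.radians(a[4]) if len(a)>4 else 0
R1=Ro.from_euler('z',a[3])*Ro.from_euler('y',-tilt)*Ro.from_euler('x',np.pi)
d=R0.inv().apply(np.array(a[:3])-s['tool_pos']); w=(R0.inv()*R1).as_rotvec()
print('t',(d/100).round(3),'a',(w/2/np.pi).round(4),'pos',s['tool_pos'].round(1),'F',s['contact_force'].round(1),'w',round(s['width'],1),'T',s['time'])
E
for i in 1 2 3; do python3 -m inch '[{"tx":0.7,"ty":-1},{"tx":0.7,"ty":-1},{"tx":0.7,"ty":-1},{"tx":0.7,"ty":-1}]' | tail -c 400; done
python3 g.py 449 52.8 140 -0.134
```

```text
t [ 4.477 -6.122  1.037] a [-0.0002  0.      0.062 ] pos [ 170.7 -652.9  243. ] F [0.1 1.1 0.5] w 93.2 T 0.1invalid input at $[0]: expected keys fingers, tx, ty, tz, ax, ay, az
invalid input at $[0]: expected keys fingers, tx, ty, tz, ax, ay, az
invalid input at $[0]: expected keys fingers, tx, ty, tz, ax, ay, az
```

```bash

python3 -m inch '[{"fingers":57,"tx":0.7,"ty":-1,"tz":0,"ax":0,"ay":0,"az":0},{"fingers":57,"tx":0.7,"ty":-1,"tz":0,"ax":0,"ay":0,"az":0},{"fingers":57,"tx":0.7,"ty":-1,"tz":0,"ax":0,"ay":0,"az":0},{"fingers":57,"tx":0.7,"ty":-1,"tz":0,"ax":0,"ay":0,"az":0}]' 20
python3 -m inch '[{"fingers":57,"tx":0.8,"ty":-1,"tz":0,"ax":0,"ay":0,"az":0},{"fingers":57,"tx":0.8,"ty":-1,"tz":0,"ax":0,"ay":0,"az":0},{"fingers":57,"tx":0.8,"ty":-1,"tz":0,"ax":0,"ay":0,"az":0},{"fingers":57,"tx":0.8,"ty":-1,"tz":0,"ax":0,"ay":0,"az":0}]'
python3 -m inch '[{"fingers":57,"tx":0.8,"ty":-1,"tz":0,"ax":0,"ay":0,"az":0},{"fingers":57,"tx":0.8,"ty":-1,"tz":0,"ax":0,"ay":0,"az":0},{"fingers":57,"tx":0.8,"ty":-1,"tz":0,"ax":0,"ay":0,"az":0},{"fingers":57,"tx":0.8,"ty":-1,"tz":0,"ax":0,"ay":0,"az":0}]'
python3 g.py 449 52.8 140 -0.134
```

```text
time: 0.43
tool_pos: [214.9, -534.3, 243.9]
orientation: [-3.141, -0.001, 0.258]
contact_force: [-0.8, 0.6, 0.3]
width: 70.8
finger_force: 0.0
time: 0.77
tool_pos: [266.9, -417.6, 244.0]
orientation: [-3.142, -0.001, 0.258]
contact_force: [-0.3, -0.3, 0.6]
width: 53.1
finger_force: 0.0
time: 1.1
tool_pos: [319.1, -300.6, 243.9]
orientation: [-3.141, -0.001, 0.259]
contact_force: [-0.0, -0.5, 0.8]
width: 52.9
finger_force: 0.0
t [ 2.16  -3.082  1.043] a [-0.0001 -0.0002  0.0626] pos [ 319.1 -300.6  243.9] F [-0.  -0.5  0.8] w 52.9 T 1.1
```

```bash

python3 -m inch '[{"fingers":57,"tx":0.7,"ty":-1,"tz":0,"ax":0,"ay":0,"az":0},{"fingers":57,"tx":0.7,"ty":-1,"tz":0,"ax":0,"ay":0,"az":0},{"fingers":57,"tx":0.7,"ty":-1,"tz":0,"ax":0,"ay":0,"az":0},{"fingers":57,"tx":0.7,"ty":-1,"tz":0,"ax":0,"ay":0,"az":0}]' >/dev/null
python3 -m inch '[{"fingers":57,"tx":0.7,"ty":-1,"tz":0.2,"ax":0,"ay":0,"az":0.0625},{"fingers":57,"tx":0.7,"ty":-1,"tz":0.2,"ax":0,"ay":0,"az":0.0625},{"fingers":57,"tx":0.7,"ty":-1,"tz":0.2,"ax":0,"ay":0,"az":0.0625},{"fingers":57,"tx":0.7,"ty":-1,"tz":0.2,"ax":0,"ay":0,"az":0.0625},{"fingers":57,"tx":0.7,"ty":-1,"tz":0.2,"ax":0,"ay":0,"az":0.0625}]' >/dev/null
python3 g.py 449 52.8 140 -0.134
```

```text
t [ 0.28  -1.313  0.828] a [-0.0001  0.0002 -0.0011] pos [402.9 -73.3 222.7] F [ 0.1 -0.3 -0.1] w 53.2 T 1.85
```

```bash

python3 -m inch '[{"fingers":57,"tx":0.28,"ty":-1,"tz":0.4,"ax":0,"ay":0,"az":0},{"fingers":57,"tx":0.28,"ty":-1,"tz":0.4,"ax":0,"ay":0,"az":0},{"fingers":57,"tx":0.28,"ty":-1,"tz":0.4,"ax":0,"ay":0,"az":0},{"fingers":57,"tx":0.28,"ty":-1,"tz":0.4,"ax":0,"ay":0,"az":0},{"fingers":57,"tx":0.28,"ty":-1,"tz":0.4,"ax":0,"ay":0,"az":0}]' >/dev/null
python3 -m inch '[{"fingers":57,"tx":0,"ty":-0.31,"tz":0.43,"ax":0,"ay":0,"az":0},{"fingers":57,"tx":0,"ty":-0.31,"tz":0.43,"ax":0,"ay":0,"az":0},{"fingers":57,"tx":0,"ty":-0.31,"tz":0.43,"ax":0,"ay":0,"az":0},{"fingers":57,"tx":0,"ty":-0.31,"tz":0.43,"ax":0,"ay":0,"az":0}]' >/dev/null
python3 g.py 449 52.8 43 -0.134
python3 - <<'E'
from h import *
p,d=cap("scene");crop(p,215,130,250,185,3.2,"pics/c3.png")
E
```

```text
t [ 0.007 -0.037  0.983] a [ 0.0001  0.0001 -0.0004] pos [447.8  49.2 141.3] F [-0.4 -0.   0.1] w 52.7 T 2.6
```

View pics/c3.png

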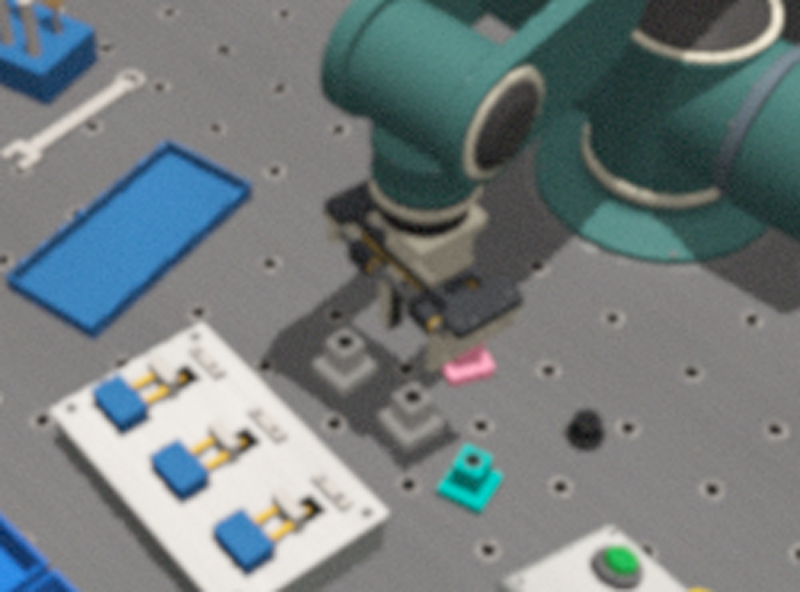

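The gripper is over plug A (crop (413,400)), aligned and clear of its neighbours. I'll descend.

```bash

python3 -m inch '[{"fingers":57,"tx":0.007,"ty":-0.037,"tz":0.4,"ax":0,"ay":0,"az":0},{"fingers":57,"tx":0.007,"ty":-0.037,"tz":0.8,"ax":0,"ay":0,"az":0},{"fingers":57,"tx":0.007,"ty":-0.037,"tz":0.9,"ax":0,"ay":0,"az":0},{"fingers":57,"tx":0.007,"ty":-0.037,"tz":0.96,"ax":0,"ay":0,"az":0},{"fingers":57,"tx":0.007,"ty":-0.037,"tz":0.97,"ax":0,"ay":0,"az":0}]' >/dev/null
python3 g.py 449 52.8 43 -0.134
python3 -m inch '[{"fingers":20,"tx":0,"ty":0,"tz":0,"ax":0,"ay":0,"az":0},{"fingers":20,"tx":0,"ty":0,"tz":0,"ax":0,"ay":0,"az":0},{"fingers":20,"tx":0,"ty":0,"tz":0,"ax":0,"ay":0,"az":0},{"fingers":20,"tx":0,"ty":0,"tz":0,"ax":0,"ay":0,"az":0},{"fingers":20,"tx":0,"ty":0,"tz":0,"ax":0,"ay":0,"az":0}]' 40
python3 g.py 449 52.8 43 -0.134
```

```text
t [-0.004  0.005  0.017] a [ 0.     -0.     -0.0005] pos [449.5  53.3  44.7] F [ 0.3 -0.5  0.3] w 53.1 T 3.0667
time: 3.48
tool_pos: [449.5, 53.8, 44.6]
orientation: [-3.141, -0.001, -0.137]
contact_force: [-0.4, -0.2, 7.0]
width: 27.6
finger_force: 39.9
t [-0.004  0.011  0.016] a [-0.     -0.0002 -0.0004] pos [449.5  53.8  44.6] F [-0.4 -0.2  7. ] w 27.6 T 3.4833
```

```bash

python3 -m inch '[{"fingers":20,"tx":0,"ty":0,"tz":-0.3,"ax":0,"ay":0,"az":0},{"fingers":20,"tx":0,"ty":0,"tz":-0.7,"ax":0,"ay":0,"az":0},{"fingers":20,"tx":0,"ty":0,"tz":-1,"ax":0,"ay":0,"az":0},{"fingers":20,"tx":0,"ty":0,"tz":-1,"ax":0,"ay":0,"az":0},{"fingers":20,"tx":0,"ty":0,"tz":-1,"ax":0,"ay":0,"az":0}]'
python3 g.py 600.4 85.6 150 -0.098
```

```text
time: 3.9
tool_pos: [449.7, 53.9, 145.3]
orientation: [-3.141, -0.003, -0.137]
contact_force: [-0.7, 0.8, -1.8]
width: 28.0
finger_force: 39.9
t [ 1.45  -0.519 -0.042] a [-0.0001 -0.0005 -0.0062] pos [449.7  53.9 145.3] F [-0.7  0.8 -1.8] w 28.0 T 3.9
```

```bash

python3 -m inch '[{"fingers":20,"tx":0.3,"ty":-0.1,"tz":-0.04,"ax":0,"ay":0,"az":-0.006},{"fingers":20,"tx":0.6,"ty":-0.3,"tz":-0.04,"ax":0,"ay":0,"az":-0.006},{"fingers":20,"tx":0.9,"ty":-0.5,"tz":-0.04,"ax":0,"ay":0,"az":-0.006},{"fingers":20,"tx":0.9,"ty":-0.5,"tz":-0.04,"ax":0,"ay":0,"az":-0.006}]' >/dev/null
python3 -m inch '[{"fingers":20,"tx":0.3,"ty":-0.02,"tz":0,"ax":0,"ay":0,"az":0},{"fingers":20,"tx":0.53,"ty":-0.02,"tz":0,"ax":0,"ay":0,"az":0},{"fingers":20,"tx":0.53,"ty":-0.02,"tz":0,"ax":0,"ay":0,"az":0},{"fingers":20,"tx":0.53,"ty":-0.02,"tz":0,"ax":0,"ay":0,"az":0}]'
python3 g.py 600.4 85.6 117.6 -0.098
python3 - <<'E'
from h import *
p,d=cap("scene");crop(p,225,200,160,125,5,"pics/c4.png")
E
```

```text
time: 4.57
tool_pos: [597.7, 87.6, 145.4]
orientation: [3.141, 0.003, -0.099]
contact_force: [-0.1, 0.5, -1.2]
width: 27.7
finger_force: 39.9
t [0.03  0.017 0.278] a [ 0.0001  0.0005 -0.0002] pos [597.7  87.6 145.4] F [-0.1  0.5 -1.2] w 27.7 T 4.5667
```

View pics/c4.png

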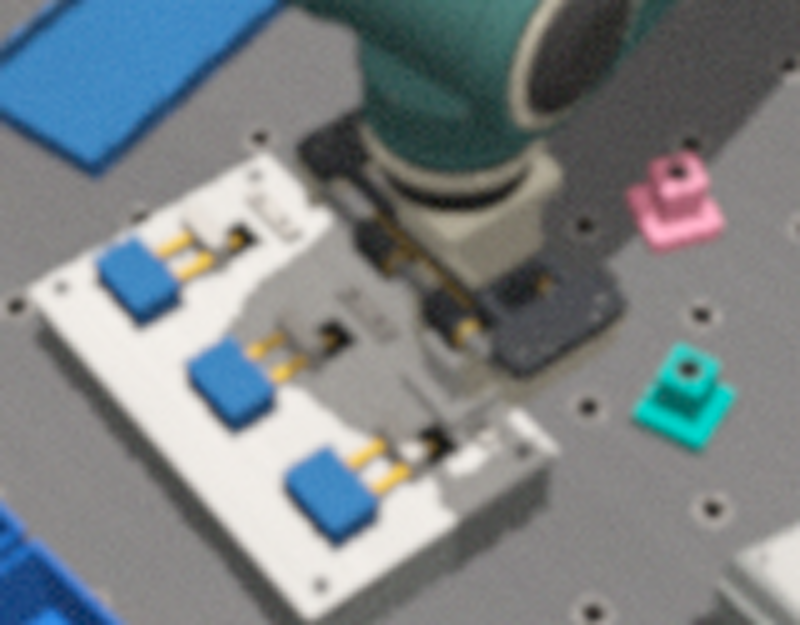

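The plug (crop (470,410)) is held just in front of the left jaw, above the deck. I'll lower it to 13 mm over the deck, then push toward +x while watching the force.

```bash

python3 -m inch '[{"fingers":20,"tx":0.03,"ty":0.017,"tz":0.1,"ax":0,"ay":0,"az":0},{"fingers":20,"tx":0.03,"ty":0.017,"tz":0.2,"ax":0,"ay":0,"az":0},{"fingers":20,"tx":0.03,"ty":0.017,"tz":0.275,"ax":0,"ay":0,"az":0},{"fingers":20,"tx":0.03,"ty":0.017,"tz":0.275,"ax":0,"ay":0,"az":0},{"fingers":20,"tx":0.03,"ty":0.017,"tz":0.275,"ax":0,"ay":0,"az":0}]'
for i in 1 2 3; do python3 -m inch '[{"fingers":20,"tx":0.01,"ty":0,"tz":0,"ax":0,"ay":0,"az":0},{"fingers":20,"tx":0.02,"ty":0,"tz":0,"ax":0,"ay":0,"az":0},{"fingers":20,"tx":0.02,"ty":0,"tz":0,"ax":0,"ay":0,"az":0}]' | sed -n 2,4p; done
python3 g.py 600.4 85.6 117.6 -0.098
```

```text
time: 5.03
tool_pos: [600.2, 85.8, 119.3]
orientation: [3.141, 0.001, -0.099]
contact_force: [-0.3, 0.7, -0.7]
width: 27.6
finger_force: 39.9
tool_pos: [603.1, 85.6, 120.7]
orientation: [-3.141, -0.001, -0.099]
contact_force: [0.5, 0.4, -0.9]
tool_pos: [605.0, 85.4, 120.3]
orientation: [-3.142, -0.0, -0.099]
contact_force: [0.8, 0.8, -1.1]
tool_pos: [606.9, 85.2, 120.1]
orientation: [-3.142, -0.0, -0.099]
contact_force: [0.0, -0.6, -1.1]
t [-0.065  0.003  0.025] a [-0.     -0.     -0.0002] pos [606.9  85.2 120.1] F [ 0.  -0.6 -1.1] w 28.0 T 5.7833
```

```bash

for i in 1 2 3; do python3 -m inch '[{"fingers":20,"tx":0.01,"ty":0,"tz":0.008,"ax":0,"ay":0,"az":0},{"fingers":20,"tx":0.02,"ty":0,"tz":0.008,"ax":0,"ay":0,"az":0},{"fingers":20,"tx":0.02,"ty":0,"tz":0.008,"ax":0,"ay":0,"az":0}]' | sed -n 2,4p; done
python3 g.py 615.3 84.1 117.6 -0.098
```

```text
tool_pos: [608.6, 85.0, 119.2]
orientation: [3.142, 0.001, -0.099]
contact_force: [-3.6, 0.8, -0.9]
tool_pos: [610.7, 84.9, 118.4]
orientation: [-3.142, 0.0, -0.099]
contact_force: [-3.8, 0.3, -0.0]
tool_pos: [612.8, 84.6, 117.7]
orientation: [-3.142, 0.0, -0.099]
contact_force: [-4.6, 1.1, 1.3]
t [0.026 0.003 0.001] a [-0.      0.     -0.0002] pos [612.8  84.6 117.7] F [-4.6  1.1  1.3] w 27.8 T 6.5333
```

Contact was at about x=607, so the clamped pose is at about 617. I'll push to 621 and lower.

```bash

python3 -m inch '[{"fingers":20,"tx":0.03,"ty":0,"tz":0,"ax":0,"ay":0,"az":0},{"fingers":20,"tx":0.06,"ty":0,"tz":0,"ax":0,"ay":0,"az":0},{"fingers":20,"tx":0.085,"ty":0,"tz":0,"ax":0,"ay":0,"az":0},{"fingers":20,"tx":0.085,"ty":0,"tz":0,"ax":0,"ay":0,"az":0}]' | sed -n 2,4p
python3 -m inch '[{"fingers":20,"tx":0,"ty":0,"tz":0.03,"ax":0,"ay":0,"az":0},{"fingers":20,"tx":0,"ty":0,"tz":0.06,"ax":0,"ay":0,"az":0},{"fingers":20,"tx":0,"ty":0,"tz":0.09,"ax":0,"ay":0,"az":0},{"fingers":20,"tx":0,"ty":0,"tz":0.1,"ax":0,"ay":0,"az":0},{"fingers":20,"tx":0,"ty":0,"tz":0.1,"ax":0,"ay":0,"az":0}]'| sed -n 2,4p
python3 -m inch '[{"fingers":20,"tx":0,"ty":0,"tz":0.01,"ax":0,"ay":0,"az":0},{"fingers":20,"tx":0,"ty":0,"tz":0.02,"ax":0,"ay":0,"az":0},{"fingers":20,"tx":0,"ty":0,"tz":0.025,"ax":0,"ay":0,"az":0},{"fingers":20,"tx":0,"ty":0,"tz":0.025,"ax":0,"ay":0,"az":0}]'| sed -n 2,4p
```

```text
tool_pos: [621.2, 83.8, 117.6]
orientation: [3.142, 0.001, -0.099]
contact_force: [-6.2, 1.3, 2.5]
tool_pos: [620.8, 83.8, 107.3]
orientation: [3.141, 0.001, -0.099]
contact_force: [-6.1, -0.1, -1.3]
tool_pos: [620.9, 83.7, 105.1]
orientation: [3.141, 0.001, -0.099]
contact_force: [-6.0, 0.9, 0.4]
```

```bash

for i in 1 2; do python3 -m inch '[{"fingers":20,"tx":0,"ty":0,"tz":0.008,"ax":0,"ay":0,"az":0},{"fingers":20,"tx":0,"ty":0,"tz":0.008,"ax":0,"ay":0,"az":0},{"fingers":20,"tx":0,"ty":0,"tz":0.008,"ax":0,"ay":0,"az":0}]'| sed -n 2,4p; done
```

```text
tool_pos: [621.0, 83.8, 104.7]
orientation: [3.141, 0.0, -0.099]
contact_force: [-7.5, -0.2, 5.1]
tool_pos: [621.0, 83.8, 104.7]
orientation: [3.141, 0.0, -0.099]
contact_force: [-11.6, -0.6, 11.6]
```

```bash

python3 -m inch '[{"fingers":20,"tx":-0.015,"ty":0,"tz":-0.01,"ax":0,"ay":0,"az":0},{"fingers":20,"tx":-0.03,"ty":0,"tz":-0.01,"ax":0,"ay":0,"az":0},{"fingers":20,"tx":-0.03,"ty":0,"tz":-0.01,"ax":0,"ay":0,"az":0}]'| sed -n 2,4p
python3 -m inch '[{"fingers":57,"tx":0,"ty":0,"tz":0,"ax":0,"ay":0,"az":0},{"fingers":57,"tx":0,"ty":0,"tz":0,"ax":0,"ay":0,"az":0},{"fingers":57,"tx":0,"ty":0,"tz":0,"ax":0,"ay":0,"az":0},{"fingers":57,"tx":0,"ty":0,"tz":0,"ax":0,"ay":0,"az":0},{"fingers":57,"tx":0,"ty":0,"tz":0,"ax":0,"ay":0,"az":0}]'
python3 -m inch '[{"fingers":57,"tx":0,"ty":0,"tz":-0.2,"ax":0,"ay":0,"az":0},{"fingers":57,"tx":0,"ty":0,"tz":-0.6,"ax":0,"ay":0,"az":0},{"fingers":57,"tx":-0.2,"ty":0,"tz":-0.8,"ax":0,"ay":0,"az":0},{"fingers":57,"tx":-0.5,"ty":0.2,"tz":-0.8,"ax":0,"ay":0,"az":0},{"fingers":57,"tx":-0.8,"ty":0.6,"tz":-0.8,"ax":0,"ay":0,"az":0}]'
python3 g.py 446.8 -39.5 100 -0.006
python3 - <<'E'
from h import *
p,d=cap("scene");crop(p,225,200,160,125,5,"pics/c5.png")
E
```

```text
tool_pos: [617.9, 84.1, 104.7]
orientation: [3.141, 0.0, -0.099]
contact_force: [-7.4, 0.4, 2.2]
time: 8.78
tool_pos: [618.4, 84.0, 104.7]
orientation: [-3.142, -0.0, -0.099]
contact_force: [0.4, 0.3, 0.3]
width: 52.3
finger_force: 0.0
time: 9.2
tool_pos: [537.8, 39.7, 185.9]
orientation: [-3.141, -0.002, -0.097]
contact_force: [0.7, -1.0, -0.5]
width: 52.9
finger_force: 0.0
t [-0.831  0.877  0.857] a [-0.0001 -0.0003 -0.0144] pos [537.8  39.7 185.9] F [ 0.7 -1.  -0.5] w 52.9 T 9.2
```

View pics/c5.png

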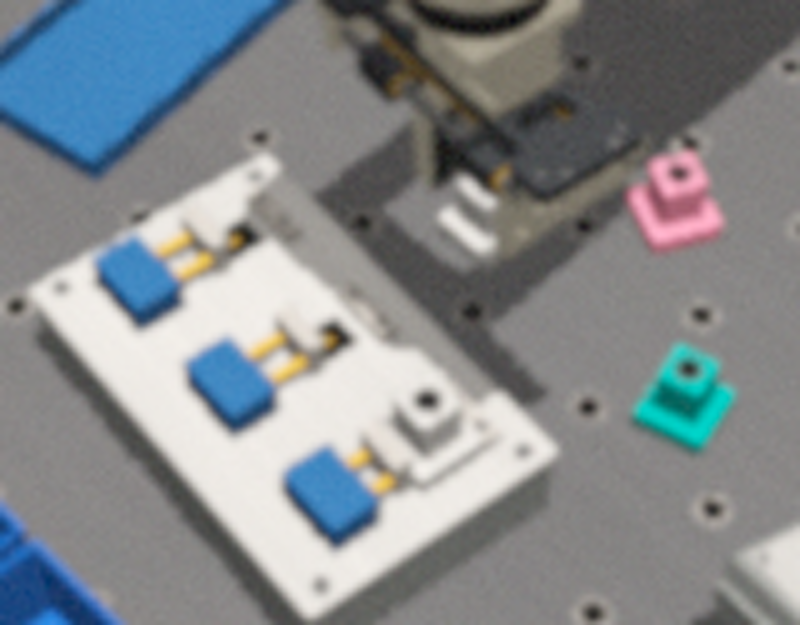

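Plug A is clamped in the left nest (crop (430,430)), flat between the jaw and the stop. Plug B's flange edge (440,218)–(490,250) is where I expected it. Next is plug B.

```bash

python3 -m inch '[{"fingers":57,"tx":-0.25,"ty":0.3,"tz":0.2,"ax":0,"ay":0,"az":-0.0144},{"fingers":57,"tx":-0.5,"ty":0.6,"tz":0.4,"ax":0,"ay":0,"az":-0.0144},{"fingers":57,"tx":-0.83,"ty":0.88,"tz":0.75,"ax":0,"ay":0,"az":-0.0144},{"fingers":57,"tx":-0.83,"ty":0.88,"tz":0.75,"ax":0,"ay":0,"az":-0.0144},{"fingers":57,"tx":-0.83,"ty":0.88,"tz":0.75,"ax":0,"ay":0,"az":-0.0144}]' >/dev/null
python3 g.py 447.3 -39.5 44.6 -0.006
python3 - <<'E'
from h import *
p,d=cap("scene");crop(p,270,190,110,85,7,"pics/c6.png")
E
```

```text
t [ 0.034 -0.027  0.624] a [-0.      0.0005 -0.0007] pos [444.1 -42.2 107. ] F [-0.4  0.1 -0.2] w 52.8 T 9.6667
```

View pics/c6.png

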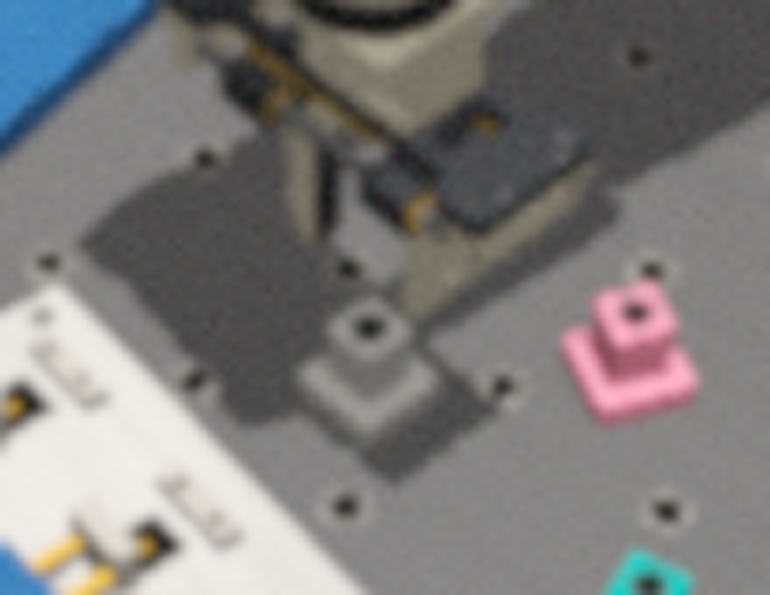

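Plug B's hole is at crop (370,327), i.e. px (322.8,236.7), so it hasn't moved. Descending and grasping.

```bash

python3 -m inch '[{"fingers":57,"tx":0.034,"ty":-0.027,"tz":0.2,"ax":0,"ay":0,"az":0},{"fingers":57,"tx":0.034,"ty":-0.027,"tz":0.45,"ax":0,"ay":0,"az":0},{"fingers":57,"tx":0.034,"ty":-0.027,"tz":0.6,"ax":0,"ay":0,"az":0},{"fingers":57,"tx":0.034,"ty":-0.027,"tz":0.63,"ax":0,"ay":0,"az":0},{"fingers":57,"tx":0.034,"ty":-0.027,"tz":0.63,"ax":0,"ay":0,"az":0}]' >/dev/null
python3 -m inch '[{"fingers":20,"tx":0,"ty":0,"tz":0,"ax":0,"ay":0,"az":0},{"fingers":20,"tx":0,"ty":0,"tz":0,"ax":0,"ay":0,"az":0},{"fingers":20,"tx":0,"ty":0,"tz":0,"ax":0,"ay":0,"az":0},{"fingers":20,"tx":0,"ty":0,"tz":0,"ax":0,"ay":0,"az":0},{"fingers":20,"tx":0,"ty":0,"tz":0,"ax":0,"ay":0,"az":0}]' 40
python3 -m inch '[{"fingers":20,"tx":0,"ty":0,"tz":-0.3,"ax":0,"ay":0,"az":0},{"fingers":20,"tx":0,"ty":0,"tz":-0.7,"ax":0,"ay":0,"az":0},{"fingers":20,"tx":0,"ty":0,"tz":-1,"ax":0,"ay":0,"az":0},{"fingers":20,"tx":0,"ty":0,"tz":-1,"ax":0,"ay":0,"az":0},{"fingers":20,"tx":0,"ty":0,"tz":-1,"ax":0,"ay":0,"az":0}]'
python3 g.py 592.6 -9.1 145 -0.098
```

```text
time: 10.55
tool_pos: [450.8, -38.3, 47.4]
orientation: [3.141, -0.001, -0.009]
contact_force: [-0.1, -0.9, 5.2]
width: 27.4
finger_force: 40.0
time: 10.97
tool_pos: [451.0, -38.3, 148.2]
orientation: [3.141, -0.003, -0.009]
contact_force: [-0.9, 0.1, -2.3]
width: 27.8
finger_force: 40.0
t [ 1.413 -0.305  0.037] a [ 0.     -0.0005  0.0142] pos [451.  -38.3 148.2] F [-0.9  0.1 -2.3] w 27.8 T 10.9667
```

```bash

python3 -m inch '[{"fingers":20,"tx":0.3,"ty":-0.1,"tz":0,"ax":0,"ay":0,"az":0.014},{"fingers":20,"tx":0.6,"ty":-0.2,"tz":0,"ax":0,"ay":0,"az":0.014},{"fingers":20,"tx":0.9,"ty":-0.31,"tz":0,"ax":0,"ay":0,"az":0.014},{"fingers":20,"tx":0.9,"ty":-0.31,"tz":0,"ax":0,"ay":0,"az":0.014}]' >/dev/null
python3 -m inch '[{"fingers":20,"tx":0.3,"ty":0,"tz":0,"ax":0,"ay":0,"az":0},{"fingers":20,"tx":0.5,"ty":0.05,"tz":0,"ax":0,"ay":0,"az":0},{"fingers":20,"tx":0.5,"ty":0.05,"tz":0,"ax":0,"ay":0,"az":0},{"fingers":20,"tx":0.5,"ty":0.05,"tz":0,"ax":0,"ay":0,"az":0}]' >/dev/null
python3 g.py 595 -8 120.4 -0.098
```

```text
t [ 0.046 -0.105  0.242] a [0.     0.0005 0.0002] pos [589.5 -18.  144.6] F [ 0.5 -0.1 -1.4] w 27.8 T 11.6333
```

```bash

python3 -m inch '[{"fingers":20,"tx":0.046,"ty":-0.105,"tz":0,"ax":0,"ay":0,"az":0},{"fingers":20,"tx":0.046,"ty":-0.105,"tz":0.1,"ax":0,"ay":0,"az":0},{"fingers":20,"tx":0.046,"ty":-0.105,"tz":0.24,"ax":0,"ay":0,"az":0},{"fingers":20,"tx":0.046,"ty":-0.105,"tz":0.255,"ax":0,"ay":0,"az":0},{"fingers":20,"tx":0.046,"ty":-0.105,"tz":0.255,"ax":0,"ay":0,"az":0}]'
for i in 1 2 3 4; do python3 -m inch '[{"fingers":20,"tx":0.01,"ty":0,"tz":0,"ax":0,"ay":0,"az":0},{"fingers":20,"tx":0.02,"ty":0,"tz":0,"ax":0,"ay":0,"az":0},{"fingers":20,"tx":0.02,"ty":0,"tz":0,"ax":0,"ay":0,"az":0}]' | sed -n 2,4p; done
```

```text
time: 12.05
tool_pos: [594.5, -7.7, 119.3]
orientation: [3.141, 0.003, -0.096]
contact_force: [0.2, 0.5, -0.8]
width: 27.8
finger_force: 40.0
tool_pos: [597.9, -8.1, 121.7]
orientation: [-3.142, -0.001, -0.097]
contact_force: [0.5, -0.1, -1.1]
tool_pos: [599.8, -8.3, 121.3]
orientation: [-3.142, -0.0, -0.097]
contact_force: [-0.2, 0.1, -1.0]
tool_pos: [601.5, -8.4, 121.2]
orientation: [-3.142, 0.0, -0.097]
contact_force: [-1.6, -0.2, -0.5]
tool_pos: [603.5, -8.6, 121.1]
orientation: [3.142, 0.0, -0.097]
contact_force: [-2.9, 0.2, -0.4]
```

```bash

python3 -m inch '[{"fingers":20,"tx":0.03,"ty":0,"tz":0,"ax":0,"ay":0,"az":0},{"fingers":20,"tx":0.06,"ty":0,"tz":0,"ax":0,"ay":0,"az":0},{"fingers":20,"tx":0.09,"ty":0,"tz":0,"ax":0,"ay":0,"az":0},{"fingers":20,"tx":0.12,"ty":0,"tz":0,"ax":0,"ay":0,"az":0},{"fingers":20,"tx":0.12,"ty":0,"tz":0,"ax":0,"ay":0,"az":0}]' | sed -n 2,4p
python3 -m inch '[{"fingers":20,"tx":0,"ty":0,"tz":0.03,"ax":0,"ay":0,"az":0},{"fingers":20,"tx":0,"ty":0,"tz":0.06,"ax":0,"ay":0,"az":0},{"fingers":20,"tx":0,"ty":0,"tz":0.09,"ax":0,"ay":0,"az":0},{"fingers":20,"tx":0,"ty":0,"tz":0.125,"ax":0,"ay":0,"az":0},{"fingers":20,"tx":0,"ty":0,"tz":0.125,"ax":0,"ay":0,"az":0}]'| sed -n 2,4p
for i in 1 2; do python3 -m inch '[{"fingers":20,"tx":0,"ty":0,"tz":0.008,"ax":0,"ay":0,"az":0},{"fingers":20,"tx":0,"ty":0,"tz":0.008,"ax":0,"ay":0,"az":0},{"fingers":20,"tx":0,"ty":0,"tz":0.008,"ax":0,"ay":0,"az":0}]'| sed -n 2,4p; done
```

```text
tool_pos: [615.8, -9.8, 121.1]
orientation: [3.142, 0.001, -0.097]
contact_force: [-6.3, -0.4, 3.0]
tool_pos: [615.2, -9.7, 107.8]
orientation: [-3.142, 0.002, -0.097]
contact_force: [-6.0, 1.1, -3.4]
tool_pos: [615.3, -9.7, 107.5]
orientation: [-3.142, 0.001, -0.097]
contact_force: [-6.2, 0.2, 0.8]
tool_pos: [615.3, -9.7, 107.5]
orientation: [-3.142, 0.001, -0.097]
contact_force: [-10.2, 1.3, 6.7]
```

```bash

python3 -m inch '[{"fingers":20,"tx":-0.015,"ty":0,"tz":-0.006,"ax":0,"ay":0,"az":0},{"fingers":20,"tx":-0.03,"ty":0,"tz":-0.006,"ax":0,"ay":0,"az":0},{"fingers":20,"tx":-0.03,"ty":0,"tz":-0.006,"ax":0,"ay":0,"az":0}]'| sed -n 2,4p
python3 -m inch '[{"fingers":57,"tx":0,"ty":0,"tz":0,"ax":0,"ay":0,"az":0},{"fingers":57,"tx":0,"ty":0,"tz":0,"ax":0,"ay":0,"az":0},{"fingers":57,"tx":0,"ty":0,"tz":0,"ax":0,"ay":0,"az":0},{"fingers":57,"tx":0,"ty":0,"tz":0,"ax":0,"ay":0,"az":0},{"fingers":57,"tx":0,"ty":0,"tz":0,"ax":0,"ay":0,"az":0}]'
python3 -m inch '[{"fingers":57,"tx":0,"ty":0,"tz":-0.2,"ax":0,"ay":0,"az":0},{"fingers":57,"tx":0,"ty":0,"tz":-0.6,"ax":0,"ay":0,"az":0},{"fingers":57,"tx":-0.2,"ty":0,"tz":-1,"ax":0,"ay":0,"az":0},{"fingers":57,"tx":-0.5,"ty":0,"tz":-1,"ax":0,"ay":0,"az":0},{"fingers":57,"tx":-0.9,"ty":0,"tz":-1,"ax":0,"ay":0,"az":0}]' | sed -n 2,4p
python3 - <<'E'
from h import *
p,d=cap("scene");q,_=cap("top")
a=cv2.resize(p[210:390,225:465],None,fx=1.65,fy=1.65,interpolation=cv2.INTER_CUBIC)
p2=cv2.resize(p[250:360,355:465],(480,480),interpolation=cv2.INTER_CUBIC); q2=cv2.resize(q[215:285,180:250],(300,300),interpolation=cv2.INTER_CUBIC)
W=np.zeros((600,800,3),np.uint8); W[:297,:396]=a[:297,:396]; W[:300,420:720]=q2; 
W[300:600,0:400]=cv2.resize(p[205:280,270:370],(400,300),interpolation=cv2.INTER_CUBIC); W[300:600,420:720]=cv2.resize(p[280:370,360:450],(300,300),interpolation=cv2.INTER_CUBIC)
cv2.imwrite("pics/c7.png",W[:,:,::-1])
E
```

```text
tool_pos: [612.3, -9.4, 107.5]
orientation: [-3.142, 0.001, -0.097]
contact_force: [-7.1, 1.0, 1.1]
time: 15.05
tool_pos: [612.7, -9.5, 107.7]
orientation: [3.142, -0.0, -0.097]
contact_force: [-0.1, -0.3, 0.1]
width: 51.9
finger_force: 0.0
tool_pos: [523.6, -0.9, 210.1]
orientation: [-3.141, -0.004, -0.097]
contact_force: [0.3, 0.1, -0.3]
```

View pics/c7.png

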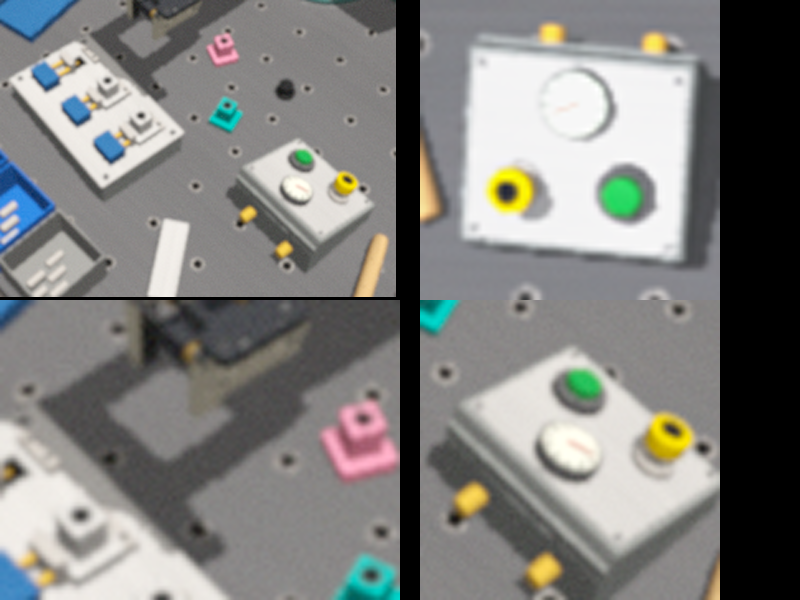

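Both plugs are clamped in the left and middle nests. Next I triangulate the knob top (dark centre) and the button.

```bash
python3 - <<'E'
from h import *
from scipy.optimize import least_squares
obs={'knobtop':((200.2,259.0),(435.5,318.2)),'button':((226.3,260.4),(408.8,304.6)),'gauge':((216.0,239.2),(404.9,324.2)),'plugA_hole_ref(z106)':None}
for k,o in obs.items():
    if not o: continue
    def f(X): return np.r_[proj('top',X+[-1.2,-1.1,0])[0]-o[0],proj('scene',X+[1.2,1.1,0])[0]-o[1]]
    r=least_squares(f,[500.,350,80]); print(k,r.x.round(1),'res',r.fun.round(2))
    for z in (70,90,100,110): print('   z',z,atz('top',[o[0]],z)[0].round(1),atz('scene',[o[1]],z)[0].round(1))
E
python3 fit.py | grep box
python3 g.py 470 300 210 -0.06 20
```

```text
knobtop [470.  393.9 108.4] res [-0.29  0.16 -0.27 -0.03]
   z 70 [474.8 401.2  70. ] [446.8 387.   70. ]
   z 90 [471.9 396.4  90. ] [459.3 391.5  90. ]
   z 100 [470.5 394.  100. ] [465.5 393.7 100. ]
   z 110 [469.  391.6 110. ] [471.7 395.9 110. ]
button [471.8 315.   84.8] res [ 0.26 -0.15  0.25  0.03]
   z 70 [472.2 317.4  70. ] [464.4 311.2  70. ]
   z 90 [469.4 313.7  90. ] [476.6 317.1  90. ]
   z 100 [468.  311.8 100. ] [482.6 320.  100. ]
   z 110 [466.5 309.9 110. ] [488.7 322.9 110. ]
gauge [535.4 349.3 100.9] res [-0.09  0.05 -0.08 -0.01]
   z 70 [540.1 354.4  70. ] [519.3 342.4  70. ]
   z 90 [536.4 350.2  90. ] [530.4 347.7  90. ]
   z 100 [534.5 348.1 100. ] [536.  350.3 100. ]
   z 110 [532.6 346.  110. ] [541.5 353.  110. ]
box ['top', 'scene'] [ 5.18932e+02  3.51126e+02 -5.60000e-02 -4.11540e+01] rms 0.43
box ['top'] [ 5.42773e+02  3.50108e+02 -7.40000e-02 -6.49620e+01] rms 0.13
box ['scene'] [ 4.94150e+02  3.56057e+02 -3.90000e-02 -7.98500e+00] rms 0.48
boxC ['top', 'scene'] [ 5.07166e+02  3.51285e+02 -6.30000e-02 -2.84160e+01] rms 1.23
boxC ['top'] [ 5.05579e+02  3.49594e+02 -6.60000e-02 -2.74250e+01] rms 0.67
boxC ['scene'] [ 5.10297e+02  3.54297e+02 -2.70000e-02 -2.97880e+01] rms 1.11
t [-0.782 -2.942 -0.014] a [ 0.001   0.0553 -0.0057] pos [ 5.196e+02 -3.000e-01  2.087e+02] F [ 0.6 -0.   0.6] w 52.9 T 15.5667
```

```bash

python3 -m inch '[{"fingers":65,"tx":-0.2,"ty":-1,"tz":0,"ax":0,"ay":0.0556,"az":-0.006},{"fingers":65,"tx":-0.2,"ty":-1,"tz":0,"ax":0,"ay":0.0556,"az":-0.006},{"fingers":65,"tx":-0.2,"ty":-1,"tz":0,"ax":0,"ay":0.0556,"az":-0.006},{"fingers":65,"tx":-0.2,"ty":-1,"tz":0,"ax":0,"ay":0.0556,"az":-0.006},{"fingers":65,"tx":-0.2,"ty":-1,"tz":0,"ax":0,"ay":0.0556,"az":-0.006}]'|sed -n 2,4p
python3 -m inch '[{"fingers":65,"tx":-0.2,"ty":-1,"tz":0,"ax":0,"ay":0,"az":0},{"fingers":65,"tx":-0.2,"ty":-1,"tz":0,"ax":0,"ay":0,"az":0},{"fingers":65,"tx":-0.2,"ty":-1,"tz":0,"ax":0,"ay":0,"az":0},{"fingers":65,"tx":-0.2,"ty":-1,"tz":0,"ax":0,"ay":0,"az":0}]' >/dev/null
python3 g.py 438 395 188 -0.055 20
```

```text
tool_pos: [512.1, 101.8, 208.0]
orientation: [3.135, -0.35, -0.055]
contact_force: [0.8, 0.0, -0.7]
t [-0.723 -1.874 -0.152] a [ 0.0012  0.0004 -0.0001] pos [500.2 203.8 199.6] F [-0.7 -1.1  0.4] w 60.7 T 16.3167
```

```bash

python3 -m inch '[{"fingers":65,"tx":-0.4,"ty":-1,"tz":-0.1,"ax":0.001,"ay":0,"az":0},{"fingers":65,"tx":-0.4,"ty":-1,"tz":-0.1,"ax":0.001,"ay":0,"az":0},{"fingers":65,"tx":-0.4,"ty":-1,"tz":-0.1,"ax":0.001,"ay":0,"az":0},{"fingers":65,"tx":-0.4,"ty":-1,"tz":-0.1,"ax":0.001,"ay":0,"az":0}]'>/dev/null
python3 -m inch '[{"fingers":65,"tx":-0.32,"ty":-0.87,"tz":-0.05,"ax":0,"ay":0,"az":0},{"fingers":65,"tx":-0.32,"ty":-0.87,"tz":-0.05,"ax":0,"ay":0,"az":0},{"fingers":65,"tx":-0.32,"ty":-0.87,"tz":-0.05,"ax":0,"ay":0,"az":0},{"fingers":65,"tx":-0.32,"ty":-0.87,"tz":-0.05,"ax":0,"ay":0,"az":0},{"fingers":65,"tx":-0.32,"ty":-0.87,"tz":-0.05,"ax":0,"ay":0,"az":0}]' >/dev/null
python3 g.py 451.5 394.5 150.3 -0.055 20
python3 -m inch '[{"fingers":65,"tx":0,"ty":0,"tz":0.2,"ax":0,"ay":0,"az":0},{"fingers":65,"tx":0,"ty":0,"tz":0.35,"ax":0,"ay":0,"az":0},{"fingers":65,"tx":0,"ty":0,"tz":0.35,"ax":0,"ay":0,"az":0},{"fingers":65,"tx":0,"ty":0,"tz":0.35,"ax":0,"ay":0,"az":0}]' >/dev/null
python3 g.py 468.4 393.6 103.9 -0.055 20
python3 - <<'E'
from h import *
p,d=cap("scene");q,_=cap("top")
W=np.zeros((400,800,3),np.uint8); W[:,:400]=cv2.resize(p[260:340,390:470],(400,400),interpolation=cv2.INTER_CUBIC)
W[:,400:]=cv2.resize(q[215:295,165:245],(400,400),interpolation=cv2.INTER_CUBIC)
cv2.imwrite("pics/c8.png",W[:,:,::-1])
E
```

```text
t [-0.016 -0.037  0.401] a [ 0.0005  0.0001 -0.0003] pos [439.1 391.6 188.6] F [-0.8  0.2  0.6] w 60.3 T 17.0667
t [-0.016 -0.047  0.548] a [ 0.0005  0.0001 -0.0006] pos [450.9 390.1 155.9] F [1.  0.5 0.1] w 60.7 T 17.4
```

View pics/c8.png

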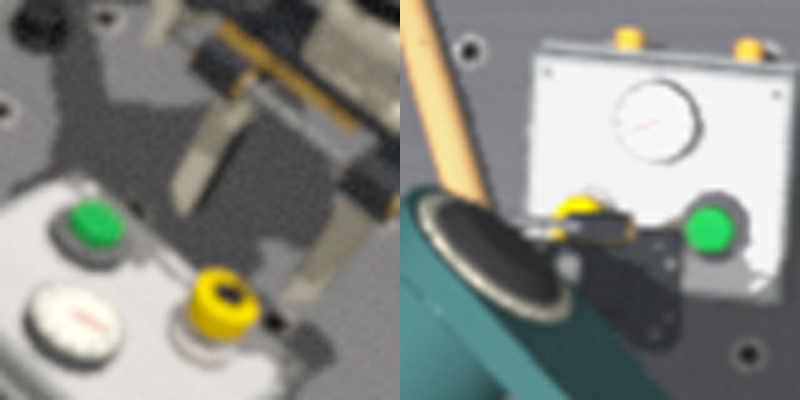

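The fingertips (scene crop (180,208) and (300,298)) straddle the knob (220,300) along its axis. I'll go in, watching the force.

```bash

python3 -m inch '[{"fingers":65,"tx":-0.016,"ty":-0.045,"tz":0.1,"ax":0.0005,"ay":0,"az":0},{"fingers":65,"tx":-0.016,"ty":-0.045,"tz":0.2,"ax":0.0005,"ay":0,"az":0},{"fingers":65,"tx":-0.016,"ty":-0.045,"tz":0.3,"ax":0.0005,"ay":0,"az":0},{"fingers":65,"tx":-0.016,"ty":-0.045,"tz":0.35,"ax":0.0005,"ay":0,"az":0}]' |sed -n 2,4p
python3 -m inch '[{"fingers":65,"tx":0,"ty":0,"tz":0.07,"ax":0,"ay":0,"az":0},{"fingers":65,"tx":0,"ty":0,"tz":0.14,"ax":0,"ay":0,"az":0},{"fingers":65,"tx":0,"ty":0,"tz":0.19,"ax":0,"ay":0,"az":0},{"fingers":65,"tx":0,"ty":0,"tz":0.19,"ax":0,"ay":0,"az":0}]' |sed -n 2,4p
python3 g.py 468.4 393.6 103.9 -0.055 20
python3 -m inch '[{"fingers":25,"tx":0,"ty":0,"tz":0,"ax":0,"ay":0,"az":0},{"fingers":25,"tx":0,"ty":0,"tz":0,"ax":0,"ay":0,"az":0},{"fingers":25,"tx":0,"ty":0,"tz":0,"ax":0,"ay":0,"az":0},{"fingers":25,"tx":0,"ty":0,"tz":0,"ax":0,"ay":0,"az":0},{"fingers":25,"tx":0,"ty":0,"tz":0,"ax":0,"ay":0,"az":0}]' 8
```

```text
tool_pos: [460.8, 395.3, 120.5]
orientation: [-3.141, -0.348, -0.057]
contact_force: [-0.4, 0.9, -0.1]
tool_pos: [467.3, 395.0, 103.3]
orientation: [-3.14, -0.348, -0.057]
contact_force: [-0.4, -0.9, 0.4]
t [ 0.013  0.013 -0.002] a [-0.0001  0.0001 -0.0003] pos [467.3 395.  103.3] F [-0.4 -0.9  0.4] w 60.5 T 18.1667
time: 18.58
tool_pos: [467.3, 394.9, 105.1]
orientation: [-3.14, -0.35, -0.057]
contact_force: [-2.1, -5.2, 5.6]
width: 35.2
finger_force: 8.0
```

```bash

python3 -m inch '[{"fingers":25,"tx":0,"ty":0.012,"tz":0,"ax":0,"ay":0,"az":0},{"fingers":25,"tx":0,"ty":0.012,"tz":0,"ax":0,"ay":0,"az":0},{"fingers":25,"tx":0,"ty":0.012,"tz":0,"ax":0,"ay":0,"az":0},{"fingers":25,"tx":0,"ty":0.012,"tz":0,"ax":0,"ay":0,"az":0}]' 40
python3 -m inch '[{"fingers":25,"tx":0,"ty":0,"tz":-0.04,"ax":0,"ay":0,"az":0},{"fingers":25,"tx":0,"ty":0,"tz":-0.08,"ax":0,"ay":0,"az":0},{"fingers":25,"tx":0,"ty":0,"tz":-0.08,"ax":0,"ay":0,"az":0}]'
python3 -m inch '[{"fingers":25,"tx":0,"ty":0,"tz":-0.04,"ax":0,"ay":0,"az":0},{"fingers":25,"tx":0,"ty":0,"tz":-0.08,"ax":0,"ay":0,"az":0},{"fingers":25,"tx":0,"ty":0,"tz":-0.08,"ax":0,"ay":0,"az":0}]'
```

```text
time: 18.92
tool_pos: [467.3, 394.6, 105.1]
orientation: [-3.138, -0.35, -0.057]
contact_force: [-0.8, 5.3, 1.7]
width: 34.1
finger_force: 40.0
time: 19.17
tool_pos: [464.5, 394.8, 112.9]
orientation: [-3.138, -0.35, -0.058]
contact_force: [-0.4, 5.3, 0.1]
width: 34.5
finger_force: 40.0
time: 19.42
tool_pos: [461.7, 394.9, 120.7]
orientation: [-3.138, -0.35, -0.058]
contact_force: [-3.9, 5.1, 4.9]
width: 34.2
finger_force: 40.0
```

```bash

python3 -m inch '[{"fingers":25,"tx":0,"ty":0,"tz":-0.01,"ax":0,"ay":0,"az":0},{"fingers":25,"tx":0,"ty":0,"tz":-0.01,"ax":0,"ay":0,"az":0},{"fingers":25,"tx":0,"ty":0,"tz":-0.01,"ax":0,"ay":0,"az":0}]' | sed -n 2,4p
python3 -m inch '[{"fingers":25,"tx":0,"ty":0,"tz":-0.015,"ax":0,"ay":0,"az":0},{"fingers":25,"tx":0,"ty":0,"tz":-0.015,"ax":0,"ay":0,"az":0},{"fingers":25,"tx":0,"ty":0,"tz":-0.015,"ax":0,"ay":0,"az":0}]'| sed -n 2,4p
python3 - <<'E'
from h import *
p,d=cap("scene");q,_=cap("top")
W=np.zeros((400,800,3),np.uint8); W[:,:400]=cv2.resize(p[260:340,390:470],(400,400),interpolation=cv2.INTER_CUBIC)
W[:,400:]=cv2.resize(q[215:295,165:245],(400,400),interpolation=cv2.INTER_CUBIC)
cv2.imwrite("pics/c9.png",W[:,:,::-1])
E
```

```text
tool_pos: [461.6, 394.9, 120.8]
orientation: [-3.138, -0.35, -0.057]
contact_force: [4.2, 7.6, -3.0]
tool_pos: [461.4, 394.8, 120.8]
orientation: [-3.138, -0.35, -0.057]
contact_force: [17.7, 13.5, -19.5]
```

View pics/c9.png

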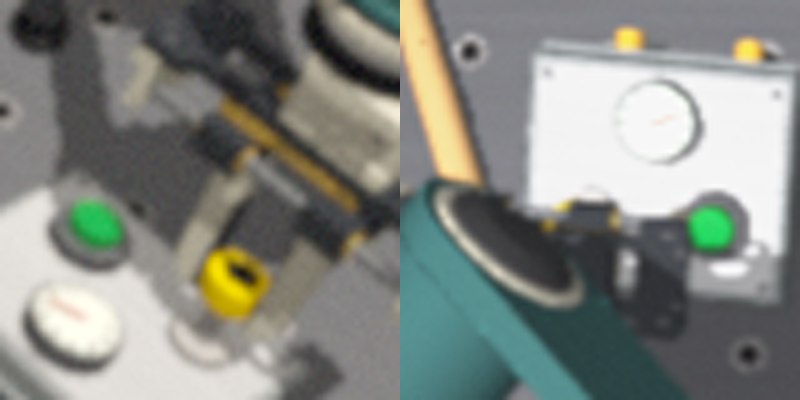

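The gauge needle has swung over and the knob is at its end stop, so the air is on. I'll release it, withdraw and move to the button with the fingers shut.

```bash

python3 -m inch '[{"fingers":25,"tx":0,"ty":0.0,"tz":0.02,"ax":0,"ay":0,"az":0},{"fingers":25,"tx":0,"ty":0,"tz":0.02,"ax":0,"ay":0,"az":0}]' | sed -n 2,4p
python3 -m inch '[{"fingers":70,"tx":0,"ty":0,"tz":0,"ax":0,"ay":0,"az":0},{"fingers":70,"tx":0,"ty":0,"tz":0,"ax":0,"ay":0,"az":0},{"fingers":70,"tx":0,"ty":0,"tz":0,"ax":0,"ay":0,"az":0},{"fingers":70,"tx":0,"ty":0,"tz":0,"ax":0,"ay":0,"az":0},{"fingers":70,"tx":0,"ty":0,"tz":0,"ax":0,"ay":0,"az":0}]' | sed -n 2,6p
python3 -m inch '[{"fingers":70,"tx":0,"ty":0,"tz":-0.2,"ax":0,"ay":0,"az":0},{"fingers":70,"tx":0,"ty":0,"tz":-0.5,"ax":0,"ay":0,"az":0},{"fingers":0,"tx":0,"ty":0.4,"tz":-0.5,"ax":0,"ay":0,"az":0},{"fingers":0,"tx":0,"ty":0.79,"tz":-0.5,"ax":0,"ay":0,"az":0},{"fingers":0,"tx":0,"ty":0.79,"tz":-0.5,"ax":0,"ay":0,"az":0}]' | sed -n 2,6p
python3 -m inch '[{"fingers":0,"tx":0,"ty":0,"tz":0,"ax":0,"ay":0,"az":0},{"fingers":0,"tx":0,"ty":0,"tz":0,"ax":0,"ay":0,"az":0},{"fingers":0,"tx":0,"ty":0,"tz":0,"ax":0,"ay":0,"az":0},{"fingers":0,"tx":0,"ty":0,"tz":0,"ax":0,"ay":0,"az":0}]' |sed -n 5,6p
python3 g.py 460 316 119 -0.055 20
```

```text
tool_pos: [461.8, 394.9, 120.4]
orientation: [-3.138, -0.35, -0.058]
contact_force: [-2.4, 5.4, 3.2]
tool_pos: [461.6, 394.3, 120.1]
orientation: [-3.139, -0.349, -0.057]
contact_force: [0.5, -0.2, -0.4]
width: 62.4
finger_force: 0.0
tool_pos: [439.5, 312.6, 167.5]
orientation: [-3.14, -0.35, -0.058]
contact_force: [0.2, -0.8, -0.5]
width: 49.7
finger_force: 0.0
width: 23.0
finger_force: 0.0
t [0.025 0.001 0.517] a [-0.0003  0.0001 -0.0002] pos [440.1 317.2 166.7] F [-0.2 -0.5  0. ] w 23.0 T 21.35
```

```bash

python3 -m inch '[{"fingers":0,"tx":0.025,"ty":0,"tz":0.15,"ax":0,"ay":0,"az":0},{"fingers":0,"tx":0.025,"ty":0,"tz":0.3,"ax":0,"ay":0,"az":0},{"fingers":0,"tx":0.025,"ty":0,"tz":0.45,"ax":0,"ay":0,"az":0},{"fingers":0,"tx":0.025,"ty":0,"tz":0.5,"ax":0,"ay":0,"az":0},{"fingers":0,"tx":0.025,"ty":0,"tz":0.5,"ax":0,"ay":0,"az":0}]' | sed -n 2,6p
for i in 1 2 3 4 5; do python3 -m inch '[{"fingers":0,"tx":0,"ty":0,"tz":0.01,"ax":0,"ay":0,"az":0},{"fingers":0,"tx":0,"ty":0,"tz":0.02,"ax":0,"ay":0,"az":0},{"fingers":0,"tx":0,"ty":0,"tz":0.02,"ax":0,"ay":0,"az":0}]' | sed -n '2p;4p'; done
```

```text
tool_pos: [459.2, 315.5, 119.3]
orientation: [-3.141, -0.347, -0.056]
contact_force: [-0.2, -0.4, -0.4]
width: 0.8
finger_force: 0.0
tool_pos: [460.3, 315.7, 119.7]
contact_force: [-0.3, -0.3, 0.5]
tool_pos: [460.9, 315.4, 117.2]
contact_force: [-0.5, -0.0, -0.3]
tool_pos: [461.5, 315.3, 115.0]
contact_force: [0.9, -0.3, -1.1]
tool_pos: [462.2, 315.3, 113.1]
contact_force: [-0.3, 0.0, 0.4]
tool_pos: [463.0, 315.3, 111.4]
contact_force: [-0.2, -0.5, 1.5]
```

```bash

for i in 1 2 3 4; do python3 -m inch '[{"fingers":0,"tx":0,"ty":0,"tz":0.01,"ax":0,"ay":0,"az":0},{"fingers":0,"tx":0,"ty":0,"tz":0.02,"ax":0,"ay":0,"az":0},{"fingers":0,"tx":0,"ty":0,"tz":0.02,"ax":0,"ay":0,"az":0}]' | sed -n '2p;4p'; done
```

```text
tool_pos: [463.7, 315.2, 109.6]
contact_force: [-1.0, -0.9, 3.3]
tool_pos: [464.4, 315.2, 107.7]
contact_force: [-1.9, -0.2, 3.2]
tool_pos: [465.0, 315.2, 106.0]
contact_force: [-3.3, -0.9, 4.7]
tool_pos: [465.4, 315.2, 105.6]
contact_force: [-22.2, -7.4, 25.0]
```

```bash

python3 -m inch '[{"fingers":0,"tx":0,"ty":0,"tz":-0.04,"ax":0,"ay":0,"az":0},{"fingers":0,"tx":0,"ty":0,"tz":-0.3,"ax":0,"ay":0,"az":0},{"fingers":0,"tx":0,"ty":0,"tz":-0.55,"ax":0,"ay":0,"az":0},{"fingers":0,"tx":0,"ty":0,"tz":-0.55,"ax":0,"ay":0,"az":0}]' | sed -n 2,4p
python3 -m inch '[{"fingers":0,"tx":0,"ty":-0.4,"tz":0,"ax":0,"ay":0,"az":0},{"fingers":0,"tx":0,"ty":-0.78,"tz":0,"ax":0,"ay":0,"az":0},{"fingers":0,"tx":0,"ty":-0.78,"tz":0,"ax":0,"ay":0,"az":0},{"fingers":0,"tx":0,"ty":-0.78,"tz":0,"ax":0,"ay":0,"az":0}]' | sed -n 2,4p
python3 g.py 456 394 137 -0.055 20
python3 - <<'E'
from h import *
p,d=cap("scene");q,_=cap("top")
W=np.zeros((400,800,3),np.uint8); W[:,:400]=cv2.resize(p[260:340,390:470],(400,400),interpolation=cv2.INTER_CUBIC)
W[:,400:]=cv2.resize(q[200:280,280:360],(400,400),interpolation=cv2.INTER_CUBIC)
cv2.imwrite("pics/c10.png",W[:,:,::-1])
E
```

```text
tool_pos: [447.1, 317.0, 160.1]
orientation: [-3.135, -0.353, -0.058]
contact_force: [-0.1, -0.5, 1.5]
tool_pos: [451.0, 395.0, 154.4]
orientation: [-3.141, -0.348, -0.055]
contact_force: [0.2, 0.1, -0.4]
t [-0.011  0.008  0.181] a [-0.0001  0.0002  0.    ] pos [451.  395.  154.4] F [ 0.2  0.1 -0.4] w 0.1 T 24.6833
```

View pics/c10.png

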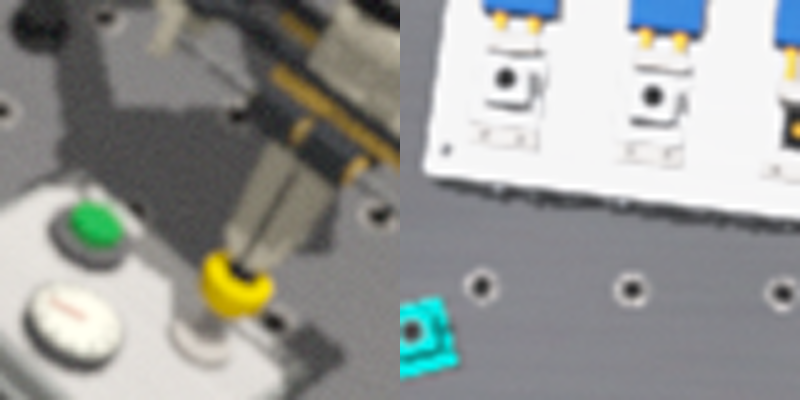

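The button is up, the needle still shows on, and both plugs are clamped (top crop (507,78) and (652,97)). The shut fingers line up with the knob, so I'll push it home.

```bash

python3 -m inch '[{"fingers":0,"tx":-0.01,"ty":0.008,"tz":0.06,"ax":0,"ay":0,"az":0},{"fingers":0,"tx":-0.01,"ty":0.008,"tz":0.12,"ax":0,"ay":0,"az":0},{"fingers":0,"tx":-0.01,"ty":0.008,"tz":0.12,"ax":0,"ay":0,"az":0}]' | sed -n '2p;4p'
for i in 1 2 3 4 5; do python3 -m inch '[{"fingers":0,"tx":0,"ty":0,"tz":0.015,"ax":0,"ay":0,"az":0},{"fingers":0,"tx":0,"ty":0,"tz":0.03,"ax":0,"ay":0,"az":0},{"fingers":0,"tx":0,"ty":0,"tz":0.03,"ax":0,"ay":0,"az":0}]' | sed -n '2p;4p'; done
```

```text
tool_pos: [454.6, 392.0, 143.0]
contact_force: [-0.2, 0.4, 0.0]
tool_pos: [455.5, 392.4, 141.4]
contact_force: [-3.2, -3.4, 4.8]
tool_pos: [456.5, 392.5, 138.7]
contact_force: [-1.8, -3.1, 3.9]
tool_pos: [457.5, 392.8, 135.4]
contact_force: [-0.2, 0.3, -0.3]
tool_pos: [458.4, 392.7, 132.4]
contact_force: [-0.8, -0.1, 0.4]
tool_pos: [459.5, 392.7, 129.7]
contact_force: [0.6, -0.4, 0.6]
```

```bash

for i in 1 2 3; do python3 -m inch '[{"fingers":0,"tx":0,"ty":0,"tz":0.01,"ax":0,"ay":0,"az":0},{"fingers":0,"tx":0,"ty":0,"tz":0.015,"ax":0,"ay":0,"az":0},{"fingers":0,"tx":0,"ty":0,"tz":0.015,"ax":0,"ay":0,"az":0}]' | sed -n '2p;4p'; done
```

```text
tool_pos: [460.0, 392.7, 128.6]
contact_force: [0.1, 0.8, -0.3]
tool_pos: [460.5, 392.8, 127.9]
contact_force: [-4.4, -0.9, 6.6]
tool_pos: [460.8, 392.9, 127.9]
contact_force: [-16.4, -6.7, 21.8]
```

```bash

python3 -m inch '[{"fingers":0,"tx":0,"ty":0,"tz":-0.2,"ax":0,"ay":0,"az":0},{"fingers":0,"tx":0,"ty":0,"tz":-0.6,"ax":0,"ay":0,"az":0},{"fingers":0,"tx":0,"ty":0,"tz":-0.9,"ax":0,"ay":0,"az":0},{"fingers":0,"tx":0,"ty":0,"tz":-0.9,"ax":0,"ay":0,"az":0}]' >/dev/null
python3 -m inch '[{"fingers":57,"tx":0.5,"ty":1,"tz":0,"ax":0,"ay":-0.0556,"az":0.006},{"fingers":57,"tx":0.5,"ty":1,"tz":0,"ax":0,"ay":-0.0556,"az":0.006},{"fingers":57,"tx":0.5,"ty":1,"tz":0,"ax":0,"ay":-0.0556,"az":0.006},{"fingers":57,"tx":0.5,"ty":1,"tz":0,"ax":0,"ay":-0.0556,"az":0.006},{"fingers":57,"tx":0.5,"ty":1,"tz":0,"ax":0,"ay":-0.0556,"az":0.006}]' | sed -n 2,5p
python3 g.py 617.4 84.1 190 -0.098
python3 - <<'E'
from h import *
def needle(p):
    g=p[314:338,392:418].astype(int); r=g[...,0]-(g[...,1]+g[...,2])/2; w=np.clip(r-12,0,None)
    v,u=np.mgrid[314:338,392:418]; return round((u*w).sum()/w.sum(),2),round((v*w).sum()/w.sum(),2),int(w.sum())
print(needle(cv2.imread("pics/scene0.png")[:,:,::-1]),needle(cap("scene")[0]))
E
```

```text
tool_pos: [473.5, 289.6, 227.2]
orientation: [-3.133, 0.0, -0.098]
contact_force: [0.1, 1.2, -0.3]
width: 29.1
t [1.635 1.906 0.355] a [-0.0014  0.0001 -0.0001] pos [473.5 289.6 227.2] F [ 0.1  1.2 -0.3] w 29.1 T 27.7833
(np.float64(407.41), np.float64(323.65), 309) (np.float64(407.4), np.float64(323.63), 309)
```

The needle is back exactly at its starting position (air off). Next I take plug A out.

```bash

python3 -m inch '[{"fingers":57,"tx":0.82,"ty":0.95,"tz":0,"ax":-0.001,"ay":0,"az":0},{"fingers":57,"tx":0.82,"ty":0.95,"tz":0,"ax":-0.001,"ay":0,"az":0},{"fingers":57,"tx":0.82,"ty":0.95,"tz":0,"ax":-0.001,"ay":0,"az":0},{"fingers":57,"tx":0.82,"ty":0.95,"tz":0,"ax":-0.001,"ay":0,"az":0},{"fingers":57,"tx":0.82,"ty":0.95,"tz":0,"ax":-0.001,"ay":0,"az":0}]' >/dev/null
python3 -m inch '[{"fingers":57,"tx":0.81,"ty":0.95,"tz":0.2,"ax":0,"ay":0,"az":0},{"fingers":57,"tx":0.81,"ty":0.95,"tz":0.2,"ax":0,"ay":0,"az":0},{"fingers":57,"tx":0.81,"ty":0.95,"tz":0.2,"ax":0,"ay":0,"az":0},{"fingers":57,"tx":0.81,"ty":0.95,"tz":0.2,"ax":0,"ay":0,"az":0},{"fingers":57,"tx":0.81,"ty":0.95,"tz":0.2,"ax":0,"ay":0,"az":0}]' | sed -n 2,5p
python3 g.py 617.4 84.1 106 -0.098
```

```text
tool_pos: [616.0, 88.0, 205.2]
orientation: [-3.139, 0.001, -0.093]
contact_force: [-0.3, 0.2, -0.1]
width: 53.3
t [0.019 0.04  0.992] a [-0.0004  0.0002  0.0007] pos [616.   88.  205.2] F [-0.3  0.2 -0.1] w 53.3 T 28.6667
```

```bash

python3 -m inch '[{"fingers":57,"tx":0.019,"ty":0.04,"tz":0.4,"ax":0,"ay":0,"az":0.0007},{"fingers":57,"tx":0.019,"ty":0.04,"tz":0.75,"ax":0,"ay":0,"az":0.0007},{"fingers":57,"tx":0.019,"ty":0.04,"tz":0.9,"ax":0,"ay":0,"az":0.0007},{"fingers":57,"tx":0.019,"ty":0.04,"tz":0.98,"ax":0,"ay":0,"az":0.0007},{"fingers":57,"tx":0.019,"ty":0.04,"tz":0.98,"ax":0,"ay":0,"az":0.0007}]' |sed -n '2p;4p'
python3 -m inch '[{"fingers":20,"tx":0,"ty":0,"tz":0,"ax":0,"ay":0,"az":0},{"fingers":20,"tx":0,"ty":0,"tz":0,"ax":0,"ay":0,"az":0},{"fingers":20,"tx":0,"ty":0,"tz":0,"ax":0,"ay":0,"az":0},{"fingers":20,"tx":0,"ty":0,"tz":0,"ax":0,"ay":0,"az":0},{"fingers":20,"tx":0,"ty":0,"tz":0,"ax":0,"ay":0,"az":0}]' 40
python3 - <<'E'
from h import *
print('bottle',atz('top',[(497,224)],170),atz('top',[(484,240)],5))
p=cv2.imread("pics/top0.png"); hsv=cv2.cvtColor(p,cv2.COLOR_BGR2HSV); m=cv2.inRange(hsv,(100,120,60),(120,255,255)); m[:, :390]=0; m[:,460:]=0; m[:215]=0;m[320:]=0
c=max(cv2.findContours(m,0,2)[0],key=cv2.contourArea).reshape(-1,2); print(cv2.boxPoints(cv2.minAreaRect(c)))
X=atz('top',c,22)[:,:2].astype(np.float32); print(cv2.minAreaRect(X))
d=np.load('pics/top0.npy'); P=cloud('top',d); print(np.nanmean(P[240:290,415:436].reshape(-1,3),0))
E
```

```text
tool_pos: [616.8, 84.9, 107.5]
contact_force: [0.4, 0.6, 0.5]
time: 29.5
tool_pos: [618.0, 83.6, 109.3]
orientation: [-3.138, -0.001, -0.098]
contact_force: [-0.7, 1.3, 5.9]
width: 27.4
finger_force: 40.0
bottle [[ 587.08293984 -515.82860859  170.        ]] [[ 568.97048321 -529.77517496    5.        ]]
[[399.65204 228.41743]
 [436.1432  221.93013]
 [450.13263 300.6209 ]
 [413.64148 307.10822]]
((481.08184814453125, -324.2420654296875), (259.3848876953125, 122.2091293334961), 9.429366111755371)
[ 482.5188972 -329.1528667    3.0550935]
```

```bash

python3 -m inch '[{"fingers":20,"tx":0,"ty":0,"tz":-0.1,"ax":0,"ay":0,"az":0},{"fingers":20,"tx":0,"ty":0,"tz":-0.4,"ax":0,"ay":0,"az":0},{"fingers":20,"tx":0,"ty":0,"tz":-0.8,"ax":0,"ay":0,"az":0},{"fingers":20,"tx":0,"ty":0,"tz":-0.8,"ax":0,"ay":0,"az":0}]'|sed -n 2,6p
for i in 1 2 3 4; do python3 -m inch '[{"fingers":20,"tx":-0.1,"ty":0.3,"tz":0,"ax":0,"ay":0,"az":-0.01},{"fingers":20,"tx":-0.2,"ty":0.6,"tz":0,"ax":0,"ay":0,"az":-0.01},{"fingers":20,"tx":-0.25,"ty":0.9,"tz":0,"ax":0,"ay":0,"az":-0.01},{"fingers":20,"tx":-0.25,"ty":0.9,"tz":0,"ax":0,"ay":0,"az":-0.01},{"fingers":20,"tx":-0.25,"ty":0.9,"tz":0,"ax":0,"ay":0,"az":-0.01}]' >/dev/null; done
python3 g.py 437.5 -330.5 120 0.155
```

```text
tool_pos: [619.5, 83.3, 196.3]
orientation: [-3.137, -0.008, -0.098]
contact_force: [1.4, 0.3, 1.3]
width: 27.7
finger_force: 40.0
t [-0.873  0.429  0.669] a [-0.0005 -0.     -0.0003] pos [ 517.2 -275.   187.1] F [ 0.   1.3 -1.8] w 27.6 T 31.5
```

```bash

python3 -m inch '[{"fingers":20,"tx":-0.3,"ty":0.15,"tz":0.1,"ax":0,"ay":0,"az":0},{"fingers":20,"tx":-0.6,"ty":0.3,"tz":0.3,"ax":0,"ay":0,"az":0},{"fingers":20,"tx":-0.87,"ty":0.43,"tz":0.6,"ax":0,"ay":0,"az":0},{"fingers":20,"tx":-0.87,"ty":0.43,"tz":0.67,"ax":0,"ay":0,"az":0},{"fingers":20,"tx":-0.87,"ty":0.43,"tz":0.67,"ax":0,"ay":0,"az":0}]' >/dev/null
python3 g.py 437.5 -330.5 52.3 0.155
python3 -m inch '[{"fingers":20,"tx":0,"ty":0,"tz":0.2,"ax":0,"ay":0,"az":0},{"fingers":20,"tx":0,"ty":0,"tz":0.4,"ax":0,"ay":0,"az":0},{"fingers":20,"tx":0,"ty":0,"tz":0.57,"ax":0,"ay":0,"az":0},{"fingers":20,"tx":0,"ty":0,"tz":0.57,"ax":0,"ay":0,"az":0},{"fingers":20,"tx":0,"ty":0,"tz":0.57,"ax":0,"ay":0,"az":0}]' |sed -n '2p;4p'
python3 g.py 437.5 -330.5 52.3 0.155
```

```text
t [0.009 0.015 0.656] a [-0.0009  0.0003 -0.0003] pos [ 436.5 -329.5  117.9] F [ 0.6  0.3 -1.1] w 27.4 T 31.9167
tool_pos: [438.4, -329.8, 63.9]
contact_force: [0.2, -1.1, -1.5]
t [-0.01   0.005  0.116] a [-0.0005 -0.0001  0.    ] pos [ 438.4 -329.8   63.9] F [ 0.2 -1.1 -1.5] w 27.9 T 32.3333
```

```bash

python3 -m inch '[{"fingers":20,"tx":0,"ty":0,"tz":0.05,"ax":-0.0005,"ay":0,"az":0},{"fingers":20,"tx":0,"ty":0,"tz":0.1,"ax":-0.0005,"ay":0,"az":0},{"fingers":20,"tx":0,"ty":0,"tz":0.1,"ax":-0.0005,"ay":0,"az":0},{"fingers":20,"tx":0,"ty":0,"tz":0.1,"ax":-0.0005,"ay":0,"az":0}]' |sed -n '2p;4p'
for i in 1 2 3; do python3 -m inch '[{"fingers":20,"tx":0,"ty":0,"tz":0.008,"ax":0,"ay":0,"az":0},{"fingers":20,"tx":0,"ty":0,"tz":0.008,"ax":0,"ay":0,"az":0}]' |sed -n '2p;4p'; done
```

```text
tool_pos: [437.3, -330.9, 53.5]
contact_force: [0.3, -0.2, -0.9]
tool_pos: [437.2, -331.1, 52.6]
contact_force: [0.1, -0.1, -1.7]
tool_pos: [437.4, -331.1, 52.4]
contact_force: [-1.2, 2.2, 6.2]
tool_pos: [437.5, -331.1, 52.3]
contact_force: [-5.0, 6.3, 15.9]
```

Plug A is on the tray floor. I'll release it, lift away and go back for plug B.

```bash

python3 -m inch '[{"fingers":20,"tx":0,"ty":0,"tz":-0.012,"ax":0,"ay":0,"az":0},{"fingers":20,"tx":0,"ty":0,"tz":-0.012,"ax":0,"ay":0,"az":0}]' |sed -n '2p;4p'
python3 -m inch '[{"fingers":57,"tx":0,"ty":0,"tz":0,"ax":0,"ay":0,"az":0},{"fingers":57,"tx":0,"ty":0,"tz":0,"ax":0,"ay":0,"az":0},{"fingers":57,"tx":0,"ty":0,"tz":0,"ax":0,"ay":0,"az":0},{"fingers":57,"tx":0,"ty":0,"tz":0,"ax":0,"ay":0,"az":0},{"fingers":57,"tx":0,"ty":0,"tz":0,"ax":0,"ay":0,"az":0}]'
python3 -m inch '[{"fingers":57,"tx":0,"ty":0,"tz":-0.2,"ax":0,"ay":0,"az":0},{"fingers":57,"tx":0,"ty":0,"tz":-0.6,"ax":0,"ay":0,"az":0},{"fingers":57,"tx":0,"ty":0,"tz":-1,"ax":0,"ay":0,"az":0},{"fingers":57,"tx":0,"ty":0,"tz":-1,"ax":0,"ay":0,"az":0}]' >/dev/null
python3 g.py 611.7 -9.6 200 -0.098
```

```text
tool_pos: [437.3, -331.2, 52.4]
contact_force: [2.7, -0.2, 5.2]
time: 33.75
tool_pos: [437.1, -331.0, 51.8]
orientation: [3.141, -0.0, 0.153]
contact_force: [0.7, -1.0, -0.2]
width: 52.4
finger_force: 0.0
t [ 2.203 -2.923 -0.408] a [ 0.0011 -0.0012  0.04  ] pos [ 439.  -332.4  159.9] F [ 1.3 -0.2  1.2] w 53.2 T 34.0833
```

```bash

python3 -m inch '[{"fingers":57,"tx":0.75,"ty":-1,"tz":-0.5,"ax":0,"ay":0,"az":0},{"fingers":57,"tx":0.75,"ty":-1,"tz":-0.5,"ax":0,"ay":0,"az":0},{"fingers":57,"tx":0.75,"ty":-1,"tz":-0.5,"ax":0,"ay":0,"az":0},{"fingers":57,"tx":0.75,"ty":-1,"tz":-0.5,"ax":0,"ay":0,"az":0}]' >/dev/null
python3 -m inch '[{"fingers":57,"tx":0.75,"ty":-1,"tz":0,"ax":0,"ay":0,"az":0.04},{"fingers":57,"tx":0.75,"ty":-1,"tz":0,"ax":0,"ay":0,"az":0.04},{"fingers":57,"tx":0.75,"ty":-1,"tz":0,"ax":0,"ay":0,"az":0.04},{"fingers":57,"tx":0.75,"ty":-1,"tz":0,"ax":0,"ay":0,"az":0.04},{"fingers":57,"tx":0.75,"ty":-1,"tz":0,"ax":0,"ay":0,"az":0.04}]' >/dev/null
python3 g.py 611.7 -9.6 200 -0.098
```

```text
t [ 0.466 -1.036  0.013] a [0.     0.     0.0006] pos [ 555.5 -108.4  201.3] F [ 0.   0.1 -0.6] w 53.0 T 34.8333
```

```bash

python3 -m inch '[{"fingers":57,"tx":0.47,"ty":-1,"tz":0,"ax":0,"ay":0,"az":0},{"fingers":57,"tx":0.47,"ty":-1,"tz":0,"ax":0,"ay":0,"az":0},{"fingers":57,"tx":0.47,"ty":-1,"tz":0,"ax":0,"ay":0,"az":0},{"fingers":57,"tx":0.47,"ty":-1,"tz":0,"ax":0,"ay":0,"az":0},{"fingers":57,"tx":0.47,"ty":-1,"tz":0,"ax":0,"ay":0,"az":0}]' >/dev/null
python3 g.py 611.7 -9.6 107 -0.098
```

```text
t [-0.002 -0.061  0.942] a [0.0001 0.0001 0.0003] pos [611.4 -15.6 201.2] F [-0.5 -0.3 -0.2] w 52.9 T 35.25
```

```bash

python3 -m inch '[{"fingers":57,"tx":0,"ty":-0.05,"tz":0.35,"ax":0,"ay":0,"az":0},{"fingers":57,"tx":0,"ty":-0.05,"tz":0.7,"ax":0,"ay":0,"az":0},{"fingers":57,"tx":0,"ty":-0.05,"tz":0.85,"ax":0,"ay":0,"az":0},{"fingers":57,"tx":0,"ty":-0.05,"tz":0.94,"ax":0,"ay":0,"az":0},{"fingers":57,"tx":0,"ty":-0.05,"tz":0.94,"ax":0,"ay":0,"az":0}]' |sed -n '2p;4p'
python3 -m inch '[{"fingers":20,"tx":0,"ty":0,"tz":0,"ax":0,"ay":0,"az":0},{"fingers":20,"tx":0,"ty":0,"tz":0,"ax":0,"ay":0,"az":0},{"fingers":20,"tx":0,"ty":0,"tz":0,"ax":0,"ay":0,"az":0},{"fingers":20,"tx":0,"ty":0,"tz":0,"ax":0,"ay":0,"az":0},{"fingers":20,"tx":0,"ty":0,"tz":0,"ax":0,"ay":0,"az":0}]' 40
python3 -m inch '[{"fingers":20,"tx":0,"ty":0,"tz":-0.1,"ax":0,"ay":0,"az":0},{"fingers":20,"tx":0,"ty":0,"tz":-0.4,"ax":0,"ay":0,"az":0},{"fingers":20,"tx":0,"ty":0,"tz":-0.8,"ax":0,"ay":0,"az":0},{"fingers":20,"tx":0,"ty":0,"tz":-0.8,"ax":0,"ay":0,"az":0}]'|sed -n 2,6p
python3 g.py 506.7 -319.6 200 0.155
```

```text
tool_pos: [611.0, -11.5, 106.6]
contact_force: [0.6, 0.1, 0.1]
time: 36.08
tool_pos: [612.3, -10.1, 109.1]
orientation: [-3.141, -0.002, -0.098]
contact_force: [-0.6, 3.7, 6.3]
width: 27.5
finger_force: 40.0
tool_pos: [613.7, -10.5, 196.0]
orientation: [3.141, -0.009, -0.098]
contact_force: [1.1, 0.0, 0.0]
width: 28.1
finger_force: 40.0
t [-0.763  3.18  -0.046] a [ 0.0002 -0.0014 -0.0402] pos [613.7 -10.5 196. ] F [1.1 0.  0. ] w 28.1 T 36.4167
```

```bash

for i in 1 2 3; do python3 -m inch '[{"fingers":20,"tx":-0.1,"ty":0.3,"tz":0,"ax":0,"ay":0,"az":-0.0133},{"fingers":20,"tx":-0.15,"ty":0.6,"tz":0,"ax":0,"ay":0,"az":-0.0133},{"fingers":20,"tx":-0.15,"ty":0.9,"tz":0,"ax":0,"ay":0,"az":-0.0133},{"fingers":20,"tx":-0.15,"ty":0.9,"tz":0,"ax":0,"ay":0,"az":-0.0133},{"fingers":20,"tx":-0.15,"ty":0.9,"tz":0,"ax":0,"ay":0,"az":-0.0133}]' >/dev/null; done
python3 g.py 506.7 -319.6 120 0.155
```

```text
t [-0.623  0.318  0.677] a [-0.     -0.     -0.0004] pos [ 563.4 -278.7  187.7] F [-0.2  1.1 -0.9] w 27.5 T 37.6667
```

```bash

python3 -m inch '[{"fingers":20,"tx":-0.3,"ty":0.15,"tz":0.1,"ax":0,"ay":0,"az":0},{"fingers":20,"tx":-0.62,"ty":0.32,"tz":0.3,"ax":0,"ay":0,"az":0},{"fingers":20,"tx":-0.62,"ty":0.32,"tz":0.6,"ax":0,"ay":0,"az":0},{"fingers":20,"tx":-0.62,"ty":0.32,"tz":0.67,"ax":0,"ay":0,"az":0},{"fingers":20,"tx":-0.62,"ty":0.32,"tz":0.67,"ax":0,"ay":0,"az":0}]' >/dev/null
python3 -m inch '[{"fingers":20,"tx":0,"ty":0,"tz":0.2,"ax":0,"ay":0,"az":0},{"fingers":20,"tx":0,"ty":0,"tz":0.4,"ax":0,"ay":0,"az":0},{"fingers":20,"tx":0,"ty":0,"tz":0.57,"ax":0,"ay":0,"az":0},{"fingers":20,"tx":0,"ty":0,"tz":0.57,"ax":0,"ay":0,"az":0},{"fingers":20,"tx":0,"ty":0,"tz":0.57,"ax":0,"ay":0,"az":0}]' |sed -n '2p;4p'
python3 g.py 506.7 -319.6 52.1 0.155
```

```text
tool_pos: [507.7, -319.3, 65.0]
contact_force: [-0.1, 0.1, -0.5]
t [-0.011  0.001  0.129] a [ 0.0001 -0.0001 -0.0001] pos [ 507.7 -319.3   65. ] F [-0.1  0.1 -0.5] w 27.8 T 38.5
```

```bash

python3 -m inch '[{"fingers":20,"tx":0,"ty":0,"tz":0.05,"ax":0,"ay":0,"az":0},{"fingers":20,"tx":0,"ty":0,"tz":0.11,"ax":0,"ay":0,"az":0},{"fingers":20,"tx":0,"ty":0,"tz":0.11,"ax":0,"ay":0,"az":0},{"fingers":20,"tx":0,"ty":0,"tz":0.11,"ax":0,"ay":0,"az":0}]' |sed -n '2p;4p'
for i in 1 2 3; do python3 -m inch '[{"fingers":20,"tx":0,"ty":0,"tz":0.007,"ax":0,"ay":0,"az":0},{"fingers":20,"tx":0,"ty":0,"tz":0.007,"ax":0,"ay":0,"az":0}]' |sed -n '2p;4p'; done
```

```text
tool_pos: [506.8, -320.2, 53.2]
contact_force: [0.2, 0.1, -2.1]
tool_pos: [506.7, -320.4, 52.5]
contact_force: [0.6, -0.1, -1.4]
tool_pos: [506.9, -320.4, 52.3]
contact_force: [-0.8, 1.6, 4.5]
tool_pos: [507.0, -320.4, 52.2]
contact_force: [-2.1, 4.2, 10.1]
```

```bash

python3 -m inch '[{"fingers":20,"tx":0,"ty":0,"tz":-0.009,"ax":0,"ay":0,"az":0},{"fingers":20,"tx":0,"ty":0,"tz":-0.009,"ax":0,"ay":0,"az":0}]' |sed -n '2p;4p'
python3 -m inch '[{"fingers":57,"tx":0,"ty":0,"tz":0,"ax":0,"ay":0,"az":0},{"fingers":57,"tx":0,"ty":0,"tz":0,"ax":0,"ay":0,"az":0},{"fingers":57,"tx":0,"ty":0,"tz":0,"ax":0,"ay":0,"az":0},{"fingers":57,"tx":0,"ty":0,"tz":0,"ax":0,"ay":0,"az":0},{"fingers":57,"tx":0,"ty":0,"tz":0,"ax":0,"ay":0,"az":0}]'|sed -n '2p;4p;5p'
python3 -m inch '[{"fingers":57,"tx":0,"ty":0,"tz":-0.2,"ax":0,"ay":0,"az":0},{"fingers":57,"tx":0,"ty":0,"tz":-0.6,"ax":0,"ay":0,"az":0},{"fingers":57,"tx":0,"ty":0,"tz":-1,"ax":0,"ay":0,"az":0},{"fingers":57,"tx":0,"ty":0,"tz":-1,"ax":0,"ay":0,"az":0}]' >/dev/null
python3 -m inch '[{"fingers":57,"tx":0,"ty":-1,"tz":-0.6,"ax":0,"ay":0,"az":0},{"fingers":57,"tx":0,"ty":-1,"tz":-0.6,"ax":0,"ay":0,"az":0},{"fingers":57,"tx":0,"ty":-1,"tz":-0.6,"ax":0,"ay":0,"az":0},{"fingers":57,"tx":0,"ty":-1,"tz":-0.6,"ax":0,"ay":0,"az":0}]' >/dev/null
python3 -m inch '[{"fingers":57,"tx":-0.4,"ty":-1,"tz":0,"ax":0,"ay":0,"az":0},{"fingers":57,"tx":-0.4,"ty":-1,"tz":0,"ax":0,"ay":0,"az":0},{"fingers":57,"tx":-0.4,"ty":-1,"tz":0,"ax":0,"ay":0,"az":0},{"fingers":57,"tx":-0.4,"ty":-1,"tz":0,"ax":0,"ay":0,"az":0},{"fingers":57,"tx":-0.4,"ty":-1,"tz":0,"ax":0,"ay":0,"az":0}]' |sed -n 1,4p
python3 - <<'E'
from h import *
p,d=cap("scene");q,_=cap("top")
W=np.zeros((600,800,3),np.uint8); W[:300,:400]=p[120:420,120:520]
W[:300,400:]=q[120:420,80:480]
W[300:,:400]=cv2.resize(p[165:240,210:310],(400,300),interpolation=cv2.INTER_CUBIC); W[300:,400:]=cv2.resize(q[220:310,365:485],(400,300),interpolation=cv2.INTER_CUBIC)
cv2.imwrite("pics/c11.png",W[:,:,::-1])
E
```

```text
tool_pos: [506.9, -320.4, 52.3]
contact_force: [0.7, 1.1, 4.0]
tool_pos: [506.6, -320.3, 51.7]
contact_force: [0.0, -0.6, 1.0]
width: 52.0
time: 41.0
tool_pos: [436.6, -128.2, 211.8]
orientation: [3.14, -0.001, 0.154]
contact_force: [0.4, -0.7, 0.2]
```

View pics/c11.png

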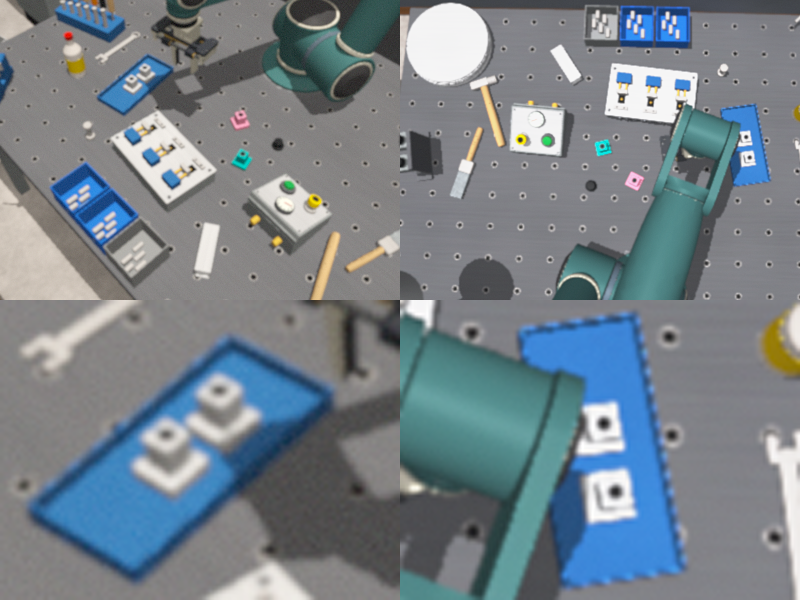

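Both plugs stand upright on the tray floor (crop (165,455) and (222,405)). The nests are empty, the knob is in, and the bystanders haven't moved. Handing in.

```bash
python3 -c "
from bench import arm; print(arm.job_done())"
```

```text
the job is handed in; nothing more can be done
None
```

The job is handed in: both plugs present were clamped, the marking cycle was run (air on, start pressed and released, air off), and they now stand upright in the blue tray with the bystanders untouched. The hand-in returned no verdict.

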